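# Empty the tube of ferrite cores into the parts tray

### The job

Draw the tube of ferrite cores straight up out of its light stand, so that the stand neither tips nor shifts, and stand the tube on the free mat. Then take it again by its body so that it can be tipped, pour all six cores out into the parts tray from close above it, and stand the empty tube upright on the mat again, clear of the stand and the tray. Leave the tray, the disk, the camera and the screwdriver where they are.

Things in the scene. Friction and masses are not known exactly. Their poses are not given: they have to be found in the camera images.
- tube: Parts tube: white plastic cylinder, open at the top, 56 mm outside diameter, 110 mm tall, wall 3 mm, floor 4 mm, about 60 g empty, 175 g full, then heaviest about 38 mm up; smooth. Origin: centre of its underside; z along its axis to the mouth. It starts upright in the tube stand, standing on its base plate, 6 mm above the mat, rim 118 mm above the work surface, the upper 50 mm free.
- tube_mouth (a point): Centre of the tube's open mouth, level with its rim, 110 mm above its underside.
- stand: Tube stand: light (90 g), loose, black plastic, 96 x 96 mm, 69 mm high: base plate (top 6 mm up) on rubber feet, four corner pillars, guide plate (top 66 mm up) with a 60 mm bore. The tube must rise 60 mm along it to come clear; a slanting pull tips the stand. Origin: centre of its underside, z up. It stands left or right on the mat, the tray on the other side.
- tray: Parts tray: open shallow sheet-metal box, 160 mm (its x) by 200 mm (its y), 34 mm high, wall and floor 4 mm, 0.5 kg, loose on the mat. Origin: centre of its underside; z up.
- mat: Antistatic mat fixed on the table, 560 mm (x) by 900 mm (y), 2 mm thick: its top, on which everything stands, is at z = 0.002. Origin: centre of its underside. The mat's middle, between stand and tray, is free.
- disk: Bystander: a bare hard disk, 101 x 147 x 24 mm, lying on the far part of the mat. Origin: centre of its underside.
- camera: Bystander: a white surveillance camera on its foot, about 125 x 60 mm, 93 mm high, at the far part of the mat. Origin: centre of its foot's underside.
- driver: Bystander: a screwdriver 190 mm long lying across the far middle of the mat, its length along its x. Origin: underneath it, at the middle.
- core0: One of six equal ferrite cores, core0 to core5: dark ceramic cylinder, 16 mm diameter, 26 mm long, 19 g, smooth. Origin: its centre; z along its axis. At the start all six stand in the tube, up to 56 mm from its underside; they slide out once its mouth points some 20 degrees or more below level.
- core1: Another ferrite core, like core0.
- core2: Another ferrite core, like core0.
- core3: Another ferrite core, like core0.
- core4: Another ferrite core, like core0.
- core5: Another ferrite core, like core0.

How it is judged:
On the way, in this order (a step that is already met when the one before it is completed fails the run):
1. The tube, drawn out of the stand, stands upright on the mat beside stand and tray and has been let go (angle between tube's own z axis and vertical below 0.1 rad and height (world z) of tube below 0.006 m and horizontal distance between tube and stand above 0.07 m and (x of tube in the frame of tray above 0.08 m or x of tube in the frame of tray below -0.08 m or y of tube in the frame of tray above 0.1 m or y of tube in the frame of tray below -0.1 m) and linear speed of tube below 0.02 m/s and contact force between the fingers and tube below 0.1 N), for 0.2 s.
2. All six cores lie in the tray (x of core0 in the frame of tray between -0.08 and 0.08 m and y of core0 in the frame of tray between -0.1 and 0.1 m and z of each of core0, core1, core2, core3, core4, core5 in the frame of tray below 0.034 m and linear speed of each of core0, core1, core2, core3, core4, core5 below 0.05 m/s and x of core1 in the frame of tray between -0.08 and 0.08 m and y of core1 in the frame of tray between -0.1 and 0.1 m and x of core2 in the frame of tray between -0.08 and 0.08 m and y of core2 in the frame of tray between -0.1 and 0.1 m and x of core3 in the frame of tray between -0.08 and 0.08 m and y of core3 in the frame of tray between -0.1 and 0.1 m and x of core4 in the frame of tray between -0.08 and 0.08 m and y of core4 in the frame of tray between -0.1 and 0.1 m and x of core5 in the frame of tray between -0.08 and 0.08 m and y of core5 in the frame of tray between -0.1 and 0.1 m), for 0.2 s.
At the end, for the whole second after the job is handed in: The empty tube stands upright (within 0.1 rad) on the mat, at rest and let go, its axis at least 70 mm from the stand's and outside the tray's outline; all six cores lie at rest in the tray, none above its rim; the stand is upright within 15 mm and the tray within 40 mm of where it began (all of step 1 and all of step 2 and angle between stand's own z axis and vertical below 0.05 rad and height (world z) of stand below 0.006 m and distance of stand from where it was at the start of the episode below 0.015 m and distance of tray from where it was at the start of the episode below 0.04 m); the robot touches nothing.
It fails at once if The tube stand was tipped (more than 0.12 rad), lifted (more than 8 mm) or shifted (more than 15 mm) (angle between stand's own z axis and vertical above 0.12 rad or height (world z) of stand above 0.01 m or distance of stand from where it was at the start of the episode above 0.015 m).
It fails at once if The tray was shifted by more than 40 mm (distance of tray from where it was at the start of the episode above 0.04 m).
It fails at once if A brittle core fell from high up (reached 2 m/s, a drop of about 20 cm) (linear speed of any of core0, core1, core2, core3, core4, core5 above 2 m/s).
It fails at once if The disk, the camera or the screwdriver was moved by more than 20 mm (distance of any of disk, camera, driver from where it was at the start of the episode above 0.02 m).
It also fails if it takes over 69 s, if anything falls off the work surface, if the arm or the gripper's body presses on something with over 40 N, if the wrist force passes 120 N, or if a joint passes its speed limit or range.

### The arm

A 6-joint arm with a two-finger parallel gripper is mounted at the origin on the work surface. World frame = base frame: x ahead of the robot, y to its left, z up, the work surface at z = 0. Lengths are in m, angles in rad, forces in N, time in s.
With the tool pointing down it reaches from about 0.275 to 0.775 m from the base axis. Payload 14.6 kg.
Tool frame: the origin (TCP) lies at the very end of the fingers, on their centre line; the grasp point (between the pads) lies ctrl.tcp_to_grasp behind it (ctrl.tcp_to_grasp is the distance from the TCP to the grasp point, in m); z points along the fingers, y is the line along which they close (so a half turn about z gives the same grasp; the last joint's range is limited). The gripper opens to 85 mm and grips with 20 to 120 N. Pads are 22 mm wide; open, the fingers measure 114 mm over their backs; the gripper's body (76 mm by 85 mm) begins 54 mm behind the grasp point. The pads swing forward as they close: fully open they stand 13 mm farther back than shut.
Start: joints at [0.984, 0.263, -0.048, 1.259, 0, 1.415], TCP at [0.22, 0.477, 0.231] pointing down, gripper open.
Joint ranges: [-2.65, 2.65], [-0.89, 1.7], [-1.18, 1.37], [-2.13, 2.11], [-1.35, 1.29], [-3.14, 3.14]. Speed limits (rad/s): [1.89, 1.89, 2.57, 2.79, 3.14, 3.14].

### API

Orientations are given as [roll, pitch, yaw] about the fixed x, y, z axes, in that order (R = Rz(yaw) Ry(pitch) Rx(roll)).
In Python, from station import ctrl, vision, recognise, trace, pinpoint gives the robot as it stands. The module is installed in compiled form; this text tells all that it offers.
- The arm moves only by the tool arm_command, never from a script. Its argument "moves" is a list of rows, each an object of numbers: "x", "y", "z": the shift along the tool's x, y, z in cm; "turn": the turn about the tool's z in rad. A call has 1 to 8 rows; each row shifts and turns the commanded pose from where the row before left it, along the tool's axes as they then stand; what a row does not reach is not made up. A row lasts 1/12 s, in which the tool goes at most 41.7 mm and 7.16 degrees, less where a joint would pass 70% of its speed; a pose out of reach is approached as far as the arm can. A call with a gripper value outside its range is refused whole. "gripper" is the gripper command: -1 is shut, 1 is fully open, values between are in proportion, set as the call begins (left out, the last holds). The fingers move at their own pace and stop on an object; the grip force is fixed at half the most. Time passes only in rows, so rows that do not move let the fingers close. It gives the time, the measured TCP pose, the force, the opening and the grip force at its end, in the units of the state.
- ctrl.read_state(): the state, without advancing time (a new reading comes with each control period).
- vision.read_camera(name): name is "scene" or "top"; returns the picture (384x512x3 uint8, blue, green, red); there is no depth.
- vision.get_calibration(name): a dict with "intrinsics" (3x3 intrinsics, pixels), "k1" (the pictures are not rectified: a ray, as slopes to the right and down, at radius r is drawn at 1 + k1 r^2 times it, then the intrinsics apply), "rvec" (rotation vector, rad) and "tvec" (3), from world to camera coordinates, as OpenCV has them. Camera axes: x right, y down, z forward; pixel columns grow to the right and rows downward; lengths in m; the calibration is good to about 2 mm. A picture is of the moment at which its call begins. get_calibration takes no time and is no camera call.
- ctrl.close_job(): hands the job in; it is judged then, once.
Trained networks look in the newest picture that a camera, given by its name, has taken for a name from the list of things; names that differ only in an ending like _2 or _b are one class to them, and where a whole thing is asked for, a point or a joint stands for the part that bears it (a point fixed in the world has none). Each returns a list of dicts, best first, with "p" (0 to 1); they miss things now and then, are a little off and sometimes report something else, mostly with a low value. They report only what shows in the picture. A call takes as long as a camera call.
- recognise(camera, target): "xy" ([column, row] in pixels, amid what is visible of it).
- trace(camera, target): "pixels" (384x512 bool, what is visible of it) and "xy" ([column, row] in pixels, amid what is visible of it).
- pinpoint(camera, target): "xy" ([column, row] in pixels: a listed point, or the origin of a listed thing).
The state is a dict: "clock": time; "joint_positions": joint angles; "joint_velocities": joint speeds; "tau": joint torques, N m; "position": TCP position; "tcp_rot": TCP orientation; "contact_force": force on the tool from outside, world axes, zero at the start; "ft_torque": the same for the moment, N m; "grip_width": finger opening in m; "finger_force": force on a finger pad.
Only numpy, scipy, OpenCV 4.12 (cv2) and the standard library are available. Lean on these libraries where they do the work, as an engineer would, in place of code of your own. Each camera call takes 0.05 s, during which the arm holds its last target. There are 200 camera calls.

## Working session

There is one attempt and no reset: what is moved stays moved. The work goes in short steps, Python scripts to look and compute and a tool call to move; the robot and the scene stay as the last step left them, time stands still between calls to the robot, and variables do not carry over. Pictures are saved under pics/ and viewed, at most 10 in all, crops included, and the job is handed in when it is done.

Besides the shell and the picture viewer there is one more tool, called after "Request:" by a JSON object that holds its "method" and its "body". arm_command: Moves the arm, as the interface text tells. Its arguments: {"type":"object","properties":{"moves":{"type":"array","items":{"type":"object","properties":{"x":{"type":"number"},"y":{"type":"number"},"z":{"type":"number"},"turn":{"type":"number"}}}},"gripper":{"type":"number"}},"required":["moves"]}

```bash
mkdir -p pics; cat > h.py <<'E'
import numpy as np, cv2
from scipy.spatial.transform import Rotation as R
from station import ctrl, vision, recognise, trace, pinpoint
def cam(n):
    c=vision.get_calibration(n); return np.array(c["intrinsics"]),c["k1"],R.from_rotvec(np.ravel(c["rvec"])).as_matrix(),np.ravel(c["tvec"])
def ray(n,px):
    K,k,Rm,t=cam(n); d=np.array([k,0,0,0,0.])
    u=cv2.undistortPoints(np.array([[px]],float),K,d)[0,0]
    return -Rm.T@t, Rm.T@np.array([u[0],u[1],1])
def atz(n,px,z):
    o,d=ray(n,px); return o+d*(z-o[2])/d[2]
def proj(n,P):
    K,k,Rm,t=cam(n)
    return cv2.projectPoints(np.atleast_2d(np.array(P,float)),cv2.Rodrigues(Rm)[0],t,K,np.array([k,0,0,0,0.]))[0][:,0]
def tri(pa,pb):
    o1,d1=ray("top",pa);o2,d2=ray("scene",pb)
    s=np.linalg.lstsq(np.c_[d1,-d2],o2-o1,rcond=None)[0]
    a,b=o1+s[0]*d1,o2+s[1]*d2
    return (a+b)/2,np.linalg.norm(a-b)
E
python3 - <<'E'
from h import *
ims=[vision.read_camera(n) for n in("top","scene")]
cv2.imwrite("pics/a.png",cv2.resize(np.vstack(ims),(400,600))) if 0 else None
cv2.imwrite("pics/top.png",ims[0]);cv2.imwrite("pics/scene.png",ims[1])
for n in("top","scene"):
    K,k,Rm,t=cam(n);print(n,-Rm.T@t,Rm[2],K[0,0],k)
for t,z in[("tube_mouth",.118),("tube",.008),("stand",.002),("tray",.002),("disk",.002),("camera",.002),("driver",.002)]:
    for n in("top","scene"):
        r=pinpoint(n,t)[:2]
        print(t,n,[(np.round(q["xy"],1),round(q["p"],2),atz(n,q["xy"],z).round(3)) for q in r])
s=ctrl.read_state();print(s,ctrl.tcp_to_grasp)
E
```

```text
top [ 0.46223688 -0.02501364  1.1530209 ] [ 0.12728733  0.03138409 -0.99136924] 485.2523782118536 0.037573605671124055
scene [1.08784384 0.4677282  0.57790842] [-0.56571609 -0.56248629 -0.60297138] 350.2292427191948 -0.08836971912225984
tube_mouth top [(array([389.5, 225.5]), 0.92, array([ 0.509, -0.283,  0.118]))]
tube_mouth scene [(array([213.3, 126.4]), 0.82, array([ 0.51 , -0.292,  0.118]))]
tube top [(array([377.1, 223.9]), 0.85, array([ 0.517, -0.282,  0.008])), (array([172.5, 123.4]), 0.58, array([0.747, 0.209, 0.008]))]
tube scene [(array([216.3, 157.2]), 0.76, array([ 0.505, -0.297,  0.008]))]
stand top [(array([376.1, 225.3]), 0.7, array([ 0.514, -0.281,  0.002]))]
stand scene [(array([221.9, 159.5]), 0.66, array([ 0.496, -0.281,  0.002]))]
tray top [(array([155.5, 213.9]), 0.55, array([0.527, 0.241, 0.002]))]
tray scene [(array([357.1, 247. ]), 0.78, array([0.531, 0.232, 0.002]))]
disk top [(array([170.6, 124. ]), 0.6, array([0.747, 0.215, 0.002]))]
disk scene [(array([291.5, 297.2]), 0.8, array([0.741, 0.214, 0.002]))]
camera top [(array([351.9, 130.8]), 0.89, array([ 0.7
[... 379 characters left out ...]
': 0.8, 'joint_positions': array([ 9.83688234e-01,  2.63059599e-01, -4.82802192e-02,  1.25938561e+00,
        1.98016490e-05,  1.41546488e+00]), 'joint_velocities': array([-0.00095607, -0.00059867, -0.00083737, -0.00053901, -0.00139337,
        0.00134354]), 'tau': array([-3.13173463e-03, -6.37398219e+01,  3.84752619e+01,  7.70860934e-04,
       -2.64744949e-04, -1.28555752e-05]), 'position': array([0.21972856, 0.47682481, 0.23130651]), 'tcp_rot': array([ 3.14151955e+00, -8.59514558e-06,  2.70981600e+00]), 'contact_force': array([ 0.56265833,  0.04658099, -0.45797123]), 'ft_torque': array([-0.02428866,  0.00256477, -0.04370262]), 'finger_force': 0.0, 'grip_width': 0.08544578821086718} 0.0187
```

View pics/top.png

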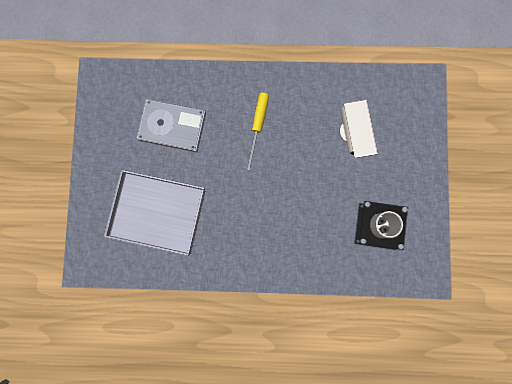

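View pics/scene.png

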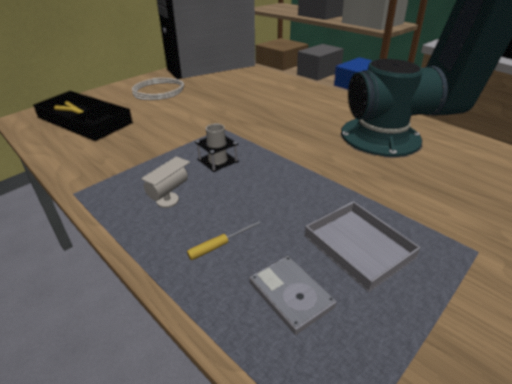

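The stand with the tube is at pixel (389,225) in the top view, the tray at (155,213), and the middle of the mat is empty. The moves have no tilt component, so before picking anything I'll check in free space how the tool behaves at the edge of its reach.

Request:
{"method": "arm_command", "body": {"moves": [{"y":4},{"y":4},{"y":4},{"y":4},{"y":4},{"y":4},{"y":4},{"y":4}]}}

```text
$.moves[0]: bad value
```

Request:
{"method": "arm_command", "body": {"moves": [{"y":4},{"y":4},{"y":4},{"y":4}]}}

```text
$.moves[0]: bad value
```

```bash
python3 -c "
from h import *
s=ctrl.read_state();print(s['joint_positions'].round(3),s['position'],R.from_euler('xyz',s['tcp_rot']).as_matrix().round(3))"
```

```text
[ 0.984  0.263 -0.048  1.259  0.     1.415] [0.21972856 0.47682481 0.23130651] [[-0.908  0.418  0.   ]
 [ 0.418  0.908  0.   ]
 [ 0.     0.    -1.   ]]
```

Request:
{"method": "arm_command", "body": {"moves": [{"x":0,"y":4,"z":0,"turn":0},{"x":0,"y":4,"z":0,"turn":0},{"x":0,"y":4,"z":0,"turn":0},{"x":0,"y":4,"z":0,"turn":0},{"x":0,"y":4,"z":0,"turn":0},{"x":0,"y":4,"z":0,"turn":0},{"x":0,"y":4,"z":0,"turn":0},{"x":0,"y":4,"z":0,"turn":0}]}}

```text
clock: 1.47
position: [0.3339, 0.7227, 0.234]
tcp_rot: [-3.141, -0.0, 2.71]
contact_force: [-0.0, 0.6, 1.0]
grip_width: 0.0852
finger_force: 0.0
```

```bash
python3 -c "
from h import *
s=ctrl.read_state();print(s['joint_positions'].round(3),s['position'],R.from_euler('xyz',s['tcp_rot']).as_matrix().round(3))"
```

```text
[1.036 0.853 1.034 1.753 0.    1.468] [0.33389714 0.72267471 0.23400048] [[-0.908  0.418 -0.001]
 [ 0.418  0.908 -0.001]
 [ 0.    -0.001 -1.   ]]
```

Request:
{"method": "arm_command", "body": {"moves": [{"x":0,"y":4,"z":0,"turn":0},{"x":0,"y":4,"z":0,"turn":0},{"x":0,"y":4,"z":0,"turn":0},{"x":0,"y":4,"z":0,"turn":0},{"x":0,"y":4,"z":0,"turn":0},{"x":0,"y":4,"z":0,"turn":0}]}}

```text
clock: 1.97
position: [0.3126, 0.6779, 0.2549]
tcp_rot: [-3.0, -0.037, 2.707]
contact_force: [-0.1, -0.6, 0.3]
grip_width: 0.0849
finger_force: 0.0
```

```bash
python3 -c "
from h import *
s=ctrl.read_state();print(s['joint_positions'].round(3),s['position'],R.from_euler('xyz',s['tcp_rot']).as_matrix().round(3))"
```

```text
[1.022 0.973 1.367 2.109 0.02  1.452] [0.3126429 0.6779436 0.2549427] [[-0.906  0.412 -0.093]
 [ 0.421  0.9   -0.113]
 [ 0.037 -0.141 -0.989]]
```

Request:
{"method": "arm_command", "body": {"moves": [{"x":0,"y":-4,"z":0,"turn":0},{"x":0,"y":-4,"z":0,"turn":0},{"x":0,"y":-4,"z":0,"turn":0},{"x":0,"y":-4,"z":0,"turn":0}]}}

```text
clock: 2.3
position: [0.2834, 0.6112, 0.2711]
tcp_rot: [-2.998, -0.037, 2.707]
contact_force: [0.2, 0.0, 1.2]
grip_width: 0.0854
finger_force: 0.0
```

```bash
python3 -c "
from h import *
s=ctrl.read_state();print(s['joint_positions'].round(3),s['position'],R.from_euler('xyz',s['tcp_rot']).as_matrix().round(3))"
```

```text
[1.008 0.681 0.76  1.797 0.018 1.438] [0.28336619 0.61118778 0.27110246] [[-0.907  0.412 -0.094]
 [ 0.421  0.9   -0.114]
 [ 0.037 -0.143 -0.989]]
```

Request:
{"method": "arm_command", "body": {"moves": [{"x":0,"y":0,"z":-4,"turn":0},{"x":0,"y":0,"z":-4,"turn":0},{"x":0,"y":0,"z":-4,"turn":0},{"x":0,"y":0,"z":-4,"turn":0},{"x":0,"y":0,"z":-4,"turn":0},{"x":0,"y":0,"z":-4,"turn":0},{"x":0,"y":0,"z":-4,"turn":0},{"x":0,"y":0,"z":-4,"turn":0}]}}

```text
clock: 2.97
position: [0.3012, 0.6364, 0.4245]
tcp_rot: [3.051, -0.007, 2.708]
contact_force: [0.2, 0.2, 0.5]
grip_width: 0.0855
finger_force: 0.0
```

```bash
cat > st.py <<'E'
from h import *
s=ctrl.read_state();q=s['joint_positions'];p=s['position']
print(q.round(3),p.round(4),"r",np.hypot(*p[:2]).round(4),"P",(q[1]-q[2]+q[3]).round(3));print(R.from_euler('xyz',s['tcp_rot']).as_matrix().round(3))
open('log.txt','a').write(' '.join(map(str,[*q,*p,*s['tcp_rot']]))+'\n')
E
python3 st.py
```

```text
[1.006 0.739 1.366 2.109 0.019 1.44 ] [0.3012 0.6364 0.4245] r 0.7041 P 1.482
[[-0.908  0.419  0.032]
 [ 0.42   0.904  0.085]
 [ 0.007  0.09  -0.996]]
```

Request:
{"method": "arm_command", "body": {"moves": [{"x":0,"y":0,"z":-4,"turn":0},{"x":0,"y":0,"z":-4,"turn":0},{"x":0,"y":0,"z":-4,"turn":0},{"x":0,"y":0,"z":-4,"turn":0},{"x":0,"y":0,"z":-4,"turn":0},{"x":0,"y":0,"z":-4,"turn":0},{"x":0,"y":0,"z":-4,"turn":0},{"x":0,"y":0,"z":-4,"turn":0}]}}

```text
clock: 3.63
position: [0.2616, 0.5609, 0.5875]
tcp_rot: [2.805, 0.023, 2.702]
contact_force: [-0.5, -0.2, 0.1]
grip_width: 0.0852
finger_force: 0.0
```

```bash
python3 st.py; python3 - <<'E'
import numpy as np
from scipy.optimize import least_squares
D=[[.263,-.048,1.259,.5250,.2313],[.853,1.034,1.753,.7961,.2340],[.973,1.367,2.109,.7465,.2549],[.681,.76,1.797,.6737,.2711],[.739,1.366,2.109,.7041,.4245]]
for l in open('log.txt'):
    v=list(map(float,l.split()));D.append([*v[1:4],np.hypot(v[6],v[7]),v[8]])
D=np.array(D)
def f(x):
    c,h,L1,L2,ph,T=x;q2,q3,q4=D[:,:3].T;P=q2-q3+q4
    return np.r_[c+L1*np.sin(q2)+L2*np.cos(q2-q3+ph)+T*np.cos(P)-D[:,3],h+L1*np.cos(q2)-L2*np.sin(q2-q3+ph)-T*np.sin(P)-D[:,4]]
r=least_squares(f,[0,.2,.4,.4,0,.25]);print(r.x.round(4),abs(r.fun).max())
E
```

```text
[0.991 0.492 1.366 2.109 0.024 1.431] [0.2616 0.5609 0.5875] r 0.6189 P 1.235
[[-0.905  0.395  0.16 ]
 [ 0.426  0.857  0.289]
 [-0.023  0.33  -0.944]]
[ 0.0069  0.162   0.5791  0.3727 -0.1347  0.4246] 0.0008073610145298837
```

```bash
cat > kin.py <<'E'
import numpy as np
c,h,L1,L2,ph,T=0.0069,.162,.5791,.3727,-.1347,.4246
lo=np.array([-.89,-1.18,-2.13]);hi=np.array([1.7,1.37,2.11])
def ik(r,z,P):
    x=r-c-T*np.cos(P);y=z-h+T*np.sin(P)
    d=np.hypot(x,y);out=[]
    if not abs(L1-L2)<d<L1+L2:return out
    # x=L1 sin q2+L2 cos(b), y=L1 cos q2 - L2 sin(b), b=q2-q3+ph
    g=np.arctan2(x,y);a=np.arccos((L1**2+d*d-L2**2)/(2*L1*d))
    for s in(1,-1):
        q2=g+s*a;b=np.arctan2(-(y-L1*np.cos(q2)),x-L1*np.sin(q2))
        q3=q2+ph-b;q3=(q3+np.pi)%(2*np.pi)-np.pi;q4=P-q2+q3
        q=np.array([q2,q3,q4])
        if(q>lo).all()and(q<hi).all():out.append((q.round(2),(round(c+L1*np.sin(q2),2),round(h+L1*np.cos(q2),2)),(round(x,2),round(z+T*np.sin(P),2))))
    return out
if __name__=="__main__":
  for r in(.5,.55,.6,.65,.7,.75):
   for z in(.06,.1,.2):
    print(r,z,[round(float(P),1) for P in np.arange(-.4,2.8,.1) if ik(r,z,P)])
  print(ik(.6,.1,1.57),ik(.65,.08,.6))
E
python3 kin.py
```

```text
0.5 0.06 [0.9, 1.0, 1.1, 1.2, 1.3, 1.4, 1.5, 1.6, 1.7, 1.8, 1.9, 2.0, 2.1, 2.2, 2.3, 2.4, 2.5, 2.6]
0.5 0.1 [0.9, 1.0, 1.1, 1.2, 1.3, 1.4, 1.5, 1.6, 1.7, 1.8, 1.9, 2.0, 2.1, 2.2, 2.3, 2.4, 2.5]
0.5 0.2 [0.7, 0.8, 0.9, 1.0, 1.1, 1.2, 1.3, 1.4, 1.5, 1.6, 1.7, 1.8, 1.9, 2.0, 2.1, 2.2, 2.3]
0.55 0.06 [0.8, 0.9, 1.0, 1.1, 1.2, 1.3, 1.4, 1.5, 1.6, 1.7, 1.8, 1.9, 2.0, 2.1, 2.2, 2.3, 2.4, 2.5]
0.55 0.1 [0.8, 0.9, 1.0, 1.1, 1.2, 1.3, 1.4, 1.5, 1.6, 1.7, 1.8, 1.9, 2.0, 2.1, 2.2, 2.3, 2.4]
0.55 0.2 [0.6, 0.7, 0.8, 0.9, 1.0, 1.1, 1.2, 1.3, 1.4, 1.5, 1.6, 1.7, 1.8, 1.9, 2.0, 2.1, 2.2]
0.6 0.06 [0.7, 0.8, 0.9, 1.0, 1.1, 1.2, 1.3, 1.4, 1.5, 1.6, 1.7, 1.8, 1.9, 2.0, 2.1, 2.2, 2.3]
0.6 0.1 [0.7, 0.8, 0.9, 1.0, 1.1, 1.2, 1.3, 1.4, 1.5, 1.6, 1.7, 1.8, 1.9, 2.0, 2.1, 2.2, 2.3]
0.6 0.2 [0.5, 0.6, 0.7, 0.8, 0.9, 1.0, 1.1, 1.2, 1.3, 1.4, 1.5, 1.6, 1.7, 1.8, 1.9, 2.0, 2.1]
0.65 0.06 [0.6, 0.7, 0.8, 0.9, 1.0, 1.1, 1.2, 1.3, 1.4, 1.5, 1.6, 1.7, 1.8, 1.9, 2.0, 2.1, 2.2]
0.65 0.1 [0.6, 0.7, 0.8, 0.9, 1.0, 1.1, 1.2, 1.3, 1.4, 1.5, 1.6, 1.7, 1.8, 1.9, 2.0, 2.1]
0.65 0.2 [0.4, 0.5, 0.6, 0.7, 0.8, 0.9, 1.0, 1.1, 1.2, 1.3, 1.4, 1.5, 1.6, 1.7, 1.8, 1.9, 2.0]
0.7 0.06 [0.5, 0.6, 0.7, 0.8, 0.9, 1.0, 1.1, 1.2, 1.3, 1.4, 1.5, 1.6, 1.7, 1.8, 1.9, 2.0, 2.1]
0.7 0.1 [0.4, 0.5, 0.6, 0.7, 0.8, 0.9, 1.0, 1.1, 1.2, 1.3, 1.4, 1.5, 1.6, 1.7, 1.8, 1.9, 2.0]
0.7 0.2 [0.3, 0.4, 0.5, 0.6, 0.7, 0.8, 0.9, 1.0, 1.1, 1.2, 1.3, 1.4, 1.5, 1.6, 1.7, 1.8, 1.9]
0.75 0.06 [0.2, 0.3, 0.4, 0.5, 0.6, 0.7, 0.8, 0.9, 1.0, 1.1, 1.2, 1.3, 1.4, 1.5, 1.6, 1.7, 1.8, 1.9]
0.75 0.1 [0.1, 0.2, 0.3, 0.4, 0.5, 0.6, 0.7, 0.8, 0.9, 1.0, 1.1, 1.2, 1.3, 1.4, 1.5, 1.6, 1.7, 1.8, 1.9]
0.75 0.2 [-0.0, 0.1, 0.2, 0.3, 0.4, 0.5, 0.6, 0.7, 0.8, 0.9, 1.0, 1.1, 1.2, 1.3, 1.4, 1.5, 1.6, 1.7]
[(array([ 0.46, -0.11,  1.  ]), (np.float64(0.26), np.float64(0.68)), (np.float64(0.59), np.float64(0.52)))] [(array([ 0.43, -1.14, -0.97]), (np.float64(0.25), np.float64(0.69)), (np.float64(0.29), np.float64(0.32)))]
```

Request:
{"method": "arm_command", "body": {"moves": [{"x":0,"y":-1,"z":-4,"turn":0},{"x":0,"y":-1,"z":-4,"turn":0},{"x":0,"y":-1,"z":-4,"turn":0},{"x":0,"y":-1,"z":-4,"turn":0},{"x":0,"y":-1,"z":-4,"turn":0},{"x":0,"y":-1,"z":-4,"turn":0},{"x":0,"y":-1,"z":-4,"turn":0},{"x":0,"y":-1,"z":-4,"turn":0}]}}

```text
clock: 4.3
position: [0.1867, 0.4481, 0.7336]
tcp_rot: [2.542, 0.065, 2.68]
contact_force: [-0.1, 0.4, 0.3]
grip_width: 0.0853
finger_force: 0.0
```

Request:
{"method": "arm_command", "body": {"moves": [{"x":0,"y":-1,"z":-4,"turn":0},{"x":0,"y":-1,"z":-4,"turn":0},{"x":0,"y":-1,"z":-4,"turn":0},{"x":0,"y":-1,"z":-4,"turn":0},{"x":0,"y":-1,"z":-4,"turn":0},{"x":0,"y":-1,"z":-4,"turn":0},{"x":0,"y":-1,"z":-4,"turn":0},{"x":0,"y":-1,"z":-4,"turn":0}]}}

```text
clock: 4.97
position: [0.0802, 0.309, 0.8372]
tcp_rot: [2.28, 0.093, 2.656]
contact_force: [0.0, -0.5, -0.3]
grip_width: 0.0852
finger_force: 0.0
```

```bash
python3 st.py
```

```text
[ 1.182 -0.029  1.366  2.109 -0.134  1.563] [0.0802 0.309  0.8372] r 0.3192 P 0.714
[[-0.88   0.242  0.408]
 [ 0.465  0.609  0.642]
 [-0.093  0.755 -0.649]]
```

Request:
{"method": "arm_command", "body": {"moves": [{"x":0,"y":0,"z":-4,"turn":0},{"x":0,"y":0,"z":-4,"turn":0},{"x":0,"y":0,"z":-4,"turn":0},{"x":0,"y":0,"z":-4,"turn":0},{"x":0,"y":0,"z":-4,"turn":0},{"x":0,"y":0,"z":-4,"turn":0},{"x":0,"y":0,"z":-4,"turn":0},{"x":0,"y":0,"z":-4,"turn":0}]}}

```text
clock: 5.63
position: [0.0098, 0.1497, 0.8936]
tcp_rot: [2.037, 0.088, 2.669]
contact_force: [-0.2, 0.4, 0.1]
grip_width: 0.0852
finger_force: 0.0
```

```bash
python3 st.py
```

```text
[ 1.191 -0.275  1.367  2.11  -0.122  1.534] [0.0098 0.1497 0.8936] r 0.15 P 0.468
[[-0.887  0.135  0.442]
 [ 0.453  0.436  0.777]
 [-0.087  0.89  -0.448]]
```

```bash
cat > full.py <<'E'
import numpy as np
from scipy.optimize import least_squares
from scipy.spatial.transform import Rotation as R
lo=np.array([-2.65,-.89,-1.18,-2.13,-1.35,-3.14]);hi=np.array([2.65,1.7,1.37,2.11,1.29,3.14])
def rx(a):return R.from_euler('x',a).as_matrix()
def ry(a):return R.from_euler('y',a).as_matrix()
def rz(a):return R.from_euler('z',a).as_matrix()
def fk(q,x,s5=-1,s6=1,o6=0):
    c,h,L1,L2,ph,T1,T2,d=x
    P=q[1]-q[2]+q[3];b=q[1]-q[2]+ph
    Rw=rz(q[0])@ry(P+np.pi/2)   # z axis -> (cosP,0,-sinP)
    Rt=Rw@rx(s5*q[4])@rz(s6*q[5]+o6)
    p=rz(q[0])@np.array([c+L1*np.sin(q[1])+L2*np.cos(b),d,h+L1*np.cos(q[1])-L2*np.sin(b)])+Rw@[0,0,T1]+Rt@[0,0,T2]
    return p,Rt
D=[list(map(float,l.split())) for l in open('log.txt')]
D=[(np.array(v[:6]),np.array(v[6:9]),R.from_euler('xyz',v[9:]).as_matrix()) for v in D]
D.append((np.array([.983688,.26306,-.04828,1.259386,0,1.415465]),np.array([.21973,.47682,.23131]),R.from_euler('xyz',[3.14152,0,2.709816]).as_matrix()))
best=None
for s5 in(1,-1):
  for s6 in(1,-1):
    q,p,M=D[-1];o6=0
    A=fk(q,np.zeros(8),s5,s6,0)[1].T@M;o6=np.arctan2(A[1,0],A[0,0])
    e=max(R.from_matrix(fk(q,np.zeros(8),s5,s6,o6)[1].T@M).magnitude() for q,p,M in D)
    if best is None or e<best[0]:best=(e,s5,s6,o6)
S=best[1:]
f=lambda x:np.concatenate([fk(q,x,*S)[0]-p for q,p,M in D]+[1e-3*(x[5:7]-[.1,.32])])
r=least_squares(f,[0,.16,.58,.37,-.13,.1,.32,.08]);X=r.x
def ik(p,M,q0=None,n=12):
    out=[];rng=np.random.default_rng(0)
    seeds=[q0] if q0 is not None else []
    seeds+=[rng.uniform(lo,hi) for _ in range(n)]
    for s in seeds:
        def g(q):
            a,B=fk(q,X,*S);return np.r_[a-p,.2*R.from_matrix(B.T@M).as_rotvec()]
        r=least_squares(g,np.clip(s,lo+.01,hi-.01),bounds=(lo+.02,hi-.02),max_nfev=60)
        if np.linalg.norm(r.fun)<1e-4:
            return r.x
    return None
if __name__=="__main__":
    print(best,X.round(4),abs(r.fun).max())
E
python3 full.py
```

```text
(1.1333481627373017e-05, -1, 1, np.float64(-3.4603223158616864e-07)) [ 0.      0.1593  0.5815  0.3732 -0.1363  0.139   0.2855  0.0812] 3.899142897827962e-05
```

```bash
cat > feas.py <<'E'
from full import *
ca=.448;sa=np.sqrt(1-ca*ca)
def tool(az,s):
    z=np.array([sa*np.cos(az),sa*np.sin(az),-ca]);y=s*np.array([-np.sin(az),np.cos(az),0]);return np.c_[np.cross(y,z),y,z]
def elbow(q):
    c,h,L1,L2,ph,T1,T2,d=X;b=q[1]-q[2]+ph
    return rz(q[0])@np.array([c+L1*np.sin(q[1])+L2*np.cos(b),d,h+L1*np.cos(q[1])-L2*np.sin(b)])
if __name__=="__main__":
  for az in np.deg2rad([60.3,30,0,90,120,-30,-60]):
   for s in(1,-1):
    M=tool(az,s);M2=M@rz(np.pi)
    row=[]
    for g,m in[((.511,-.285,.096),M),((.511,-.285,.18),M),((.48,-.05,.15),M),((.48,-.05,.06),M),((.53,.237,.13),M2),((.53,.237,.11),M2@rz(-np.pi/2)),((.53,.237,.11),M2@rz(np.pi/2))]:
        q=ik(np.array(g)+.0187*m[:,2],m)
        row.append(None if q is None else (q.round(2).tolist(),round(elbow(q)[2],2)))
    print(int(np.rad2deg(az)),s);[print('   ',w) for w in row]
E
python3 feas.py
```

```text
Traceback (most recent call last):
  File "feas.py", line 14, in <module>
    q=ik(np.array(g)+.0187*m[:,2],m)
  File "full.py", line 35, in ik
    r=least_squares(g,np.clip(s,lo+.01,hi-.01),bounds=(lo+.02,hi-.02),max_nfev=60)
ValueError: Initial guess is outside of provided bounds
```

```bash
sed -i 's/lo+.01,hi-.01/lo+.03,hi-.03/' full.py; time python3 feas.py
```

```text
60 1
    ([-1.03, 0.83, 0.02, 1.53, 0.9, -2.46], np.float64(0.32))
    ([-1.03, 0.75, 0.1, 1.69, 0.9, -2.46], np.float64(0.4))
    ([-0.8, 0.47, -0.54, 1.07, 1.03, -2.15], np.float64(0.39))
    ([-0.8, 0.62, -0.62, 0.84, 1.03, -2.15], np.float64(0.3))
    ([-0.13, 0.33, -1.02, -0.43, 0.97, 2.32], np.float64(0.36))
    ([-0.13, 0.38, -1.04, -0.51, 0.97, 0.75], np.float64(0.34))
    ([-0.13, 0.38, -1.04, -0.51, 0.97, -2.4], np.float64(0.34))
60 -1
    ([-1.03, 0.83, 0.02, 1.53, 0.9, 0.68], np.float64(0.32))
    ([-1.03, 0.75, 0.1, 1.69, 0.9, 0.68], np.float64(0.4))
    ([-0.8, 0.47, -0.54, 1.07, 1.03, 0.99], np.float64(0.39))
    ([-0.8, 0.62, -0.62, 0.84, 1.03, 0.99], np.float64(0.3))
    ([-0.13, 0.33, -1.02, -0.43, 0.97, -0.82], np.float64(0.36))
    ([-0.13, 0.38, -1.04, -0.51, 0.97, -2.4], np.float64(0.34))
    ([-0.13, 0.38, -1.04, -0.51, 0.97, 0.75], np.float64(0.34))
29 1
    ([-1.09, 0.53, -0.56, 0.55, 1.1, -1.66], np.float64(0.35))
    ([-1.09, 0.42, -0.46, 0.77, 1.1, -1.66], np.float64(0.44))
    ([-0.81, 0.16, -1.11, -0.14, 1.05, -1.08], np.float64(0.4))
    None
    None
 
[... 2539 characters left out ...]
oat64(0.39))
    ([0.2, 0.5, -1.12, -0.62, -1.01, 0.93], np.float64(0.3))
    ([0.69, 0.66, -0.17, 1.06, -1.08, -1.21], np.float64(0.38))
    ([0.69, 0.68, -0.19, 1.02, -1.08, -2.78], np.float64(0.36))
    ([0.69, 0.68, -0.19, 1.02, -1.08, 0.36], np.float64(0.36))
-59 -1
    None
    ([-0.4, 0.25, -1.1, -0.79, -0.57, -2.82], np.float64(0.37))
    ([0.2, 0.25, -1.0, -0.24, -1.01, -2.21], np.float64(0.39))
    ([0.2, 0.5, -1.12, -0.62, -1.01, -2.21], np.float64(0.3))
    ([0.69, 0.66, -0.17, 1.06, -1.08, 1.93], np.float64(0.38))
    ([0.69, 0.68, -0.19, 1.02, -1.08, 0.36], np.float64(0.36))
    ([0.69, 0.68, -0.19, 1.02, -1.08, -2.78], np.float64(0.36))
real	0m5.800s
user	0m6.231s
sys	0m0.028s
```

```bash
cat > plan.py <<'E'
from feas import *
from station import ctrl
def cur():
    s=ctrl.read_state();return s['joint_positions'],np.array(s['position']),R.from_euler('xyz',s['tcp_rot']).as_matrix()
def go(q,p,M,g,turn,step=.03):
    """print tool-axis shift (cm) to reach TCP g, then simulate; returns q,p,M"""
    g=np.array(g,float);d=M.T@(g-p)*100;n=max(1,int(np.ceil(max(np.linalg.norm(g-p)/step,abs(turn)/.1))))
    print("shift cm",d.round(2),"turn",round(turn,3),"rows",n,"per row",(d/n).round(2),round(turn/n,4))
    mn=9;dq=0
    M1=M@rz(turn)
    for i in range(1,n+1):
        q2=ik(p+(g-p)*i/n,M@rz(turn*i/n),q,0)
        if q2 is None: print("FAIL at",i,q.round(2));return q,p,M
        dq=np.maximum(dq,abs(q2-q));q=q2;mn=min(mn,(np.minimum(q-lo,hi-q)).min())
    print("  end q",q.round(2),"limit margin",round(mn,2),"max dq",np.round(dq,2))
    return q,g,M1
def level(M,s):  # turn making tool y horizontal with sign s (s=-1: y=-(−sin,cos))
    az=np.arctan2(M[1,2],M[0,2]);y=s*np.array([-np.sin(az),np.cos(az),0]);v=M.T@y
    return np.arctan2(-v[0],v[1])
E
python3 - <<'E'
from plan import *
q,p,M=cur();z=M[:,2]
th=level(M,-1);print("level turn",th,level(M,1), "alpha",np.arccos(-z[2]),np.rad2deg(np.arctan2(z[1],z[0])))
G=np.array([.510,-.286,.096])+.0187*z
for via in([(.35,.0,.6)],[(.4,.2,.6),(.45,-.1,.45)]):
    a=(q,p,M);print("--")
    for k,v in enumerate(via):a=go(*a,v,th if k==0 else 0)
    a=go(*a,G-.12*z,0);a=go(*a,G,0)
E
```

```text
level turn 1.668730575416299 -1.472862078173494 alpha 1.10624334361912 60.40552901924846
--
shift cm [-34.4  -28.05  16.54] turn 1.669 rows 17 per row [-2.02 -1.65  0.97] 0.0982
FAIL at 6 [ 2.2  -0.46  0.73  2.08 -0.95  2.74]
shift cm [-57.15 -83.2   13.82] turn 0 rows 34 per row [-1.68 -2.45  0.41] 0.0
FAIL at 11 [ 2.02 -0.86  0.24  1.81 -0.83  2.05]
shift cm [-57.15 -83.2   25.82] turn 0 rows 35 per row [-1.63 -2.38  0.74] 0.0
FAIL at 12 [ 2.18 -0.87  0.13  1.85 -0.94  2.23]
--
shift cm [-29.77 -18.65  34.29] turn 1.669 rows 17 per row [-1.75 -1.1   2.02] 0.0982
FAIL at 3 [ 1.75 -0.4   0.88  1.86 -0.61  2.03]
shift cm [-46.49 -44.4   19.9 ] turn 0 rows 23 per row [-2.02 -1.93  0.87] 0.0
FAIL at 8 [ 2.26 -0.58  0.54  2.08 -0.99  2.34]
shift cm [-57.15 -83.2   13.82] turn 0 rows 34 per row [-1.68 -2.45  0.41] 0.0
FAIL at 11 [ 2.02 -0.86  0.24  1.81 -0.83  2.05]
shift cm [-57.15 -83.2   25.82] turn 0 rows 35 per row [-1.63 -2.38  0.74] 0.0
FAIL at 12 [ 2.18 -0.87  0.13  1.85 -0.94  2.23]
```

```bash
python3 - <<'E'
from plan import *
q,p,M=cur();z=M[:,2]
th=level(M,-1)
G=np.array([.510,-.286,.096])+.0187*z
rad=np.array([np.cos(q[0]),np.sin(q[0]),0])
for L,dz,v2,t0 in[(.5,-.2,(.65,.35,.5),0),(.5,-.3,(.6,.3,.45),0),(.5,-.1,(.6,.25,.55),th-2*np.pi)]:
    a=(q,p,M);print("--")
    a=go(*a,p+rad*L+[0,0,dz],0);print(a[1]);a=go(*a,v2,0);a=go(*a,G-.12*z,th);a=go(*a,G,0)
E
```

```text
--
shift cm [ 6.36  4.96 53.25] turn 0 rows 18 per row [0.35 0.28 2.96] 0.0
  end q [ 1.19 -0.13  0.14  0.74 -0.12  1.53] limit margin 0.23 max dq [0.02 0.1  0.33 0.23 0.02 0.01]
[0.19518092 0.61403922 0.69357997]
shift cm [-50.62 -22.59   8.23] turn 0 rows 19 per row [-2.66 -1.19  0.43] 0.0
  end q [ 0.09  0.1  -0.09  0.54  0.83  0.9 ] limit margin 0.46 max dq [0.07 0.04 0.05 0.03 0.07 0.04]
shift cm [-12.89 -65.57 -47.65] turn 1.669 rows 28 per row [-0.46 -2.34 -1.7 ] 0.0596
  end q [-1.17  0.88  0.27  1.84  0.79  0.53] limit margin 0.18 max dq [0.06 0.05 0.06 0.09 0.04 0.06]
shift cm [-0.  0. 12.] turn 0 rows 4 per row [-0.  0.  3.] 0.0
  end q [-1.03  0.84  0.02  1.53  0.89  0.67] limit margin 0.35 max dq [0.04 0.01 0.07 0.08 0.03 0.04]
--
shift cm [ 7.23 -3.94 57.73] turn 0 rows 20 per row [ 0.36 -0.2   2.89] 0.0
  end q [ 1.19 -0.18 -0.17  0.47 -0.12  1.53] limit margin 0.24 max dq [0.   0.12 0.36 0.24 0.   0.  ]
[0.19518092 0.61403922 0.59357997]
shift cm [-48.89 -20.99  -0.11] turn 0 rows 18 per row [-2.72 -1.17 -0.01] 0.0
  end q [-0.01  0.01 -0.29  0.49  0.9   0.8 ] limit m
[... 455 characters left out ...]
 row [0.32 0.81 2.87] 0.0
  end q [ 1.19 -0.03  0.55  1.04 -0.12  1.53] limit margin 0.19 max dq [0.   0.08 0.27 0.19 0.   0.  ]
[0.19518092 0.61403922 0.79357997]
shift cm [-50.28 -32.07   0.49] turn 0 rows 20 per row [-2.51 -1.6   0.02] 0.0
  end q [-0.11  0.02  0.01  0.89  0.97  0.66] limit margin 0.32 max dq [0.08 0.04 0.08 0.04 0.07 0.05]
shift cm [-12.35 -64.98 -35.43] turn 1.669 rows 26 per row [-0.48 -2.5  -1.36] 0.0642
  end q [-1.17  0.88  0.27  1.84  0.79  0.53] limit margin 0.18 max dq [0.05 0.05 0.06 0.07 0.03 0.05]
shift cm [-0.  0. 12.] turn 0 rows 4 per row [-0.  0.  3.] 0.0
  end q [-1.03  0.84  0.02  1.53  0.89  0.67] limit margin 0.35 max dq [0.04 0.01 0.07 0.08 0.03 0.04]
```

Request:
{"method": "arm_command", "body": {"moves": [{"x":0.2,"y":0.2,"z":1.5,"turn":0},{"x":0.2,"y":0.2,"z":1.5,"turn":0},{"x":0.2,"y":0.2,"z":1.5,"turn":0},{"x":0.2,"y":0.2,"z":1.5,"turn":0},{"x":0.2,"y":0.2,"z":1.5,"turn":0},{"x":0.35,"y":0.3,"z":3,"turn":0},{"x":0.35,"y":0.3,"z":3,"turn":0},{"x":0.35,"y":0.3,"z":3,"turn":0}]}}

```text
clock: 6.3
position: [0.0639, 0.2884, 0.8386]
tcp_rot: [2.038, 0.088, 2.671]
contact_force: [-1.7, 0.2, 1.1]
grip_width: 0.0853
finger_force: 0.0
```

Request:
{"method": "arm_command", "body": {"moves": [{"x":0.35,"y":0.3,"z":3.5,"turn":0},{"x":0.35,"y":0.3,"z":3.5,"turn":0},{"x":0.35,"y":0.3,"z":3.5,"turn":0},{"x":0.35,"y":0.3,"z":3.5,"turn":0},{"x":0.35,"y":0.3,"z":3.5,"turn":0},{"x":0.35,"y":0.3,"z":3.5,"turn":0},{"x":0.35,"y":0.3,"z":3.5,"turn":0},{"x":0.35,"y":0.3,"z":3.5,"turn":0}]}}

```text
clock: 6.97
position: [0.1673, 0.53, 0.7305]
tcp_rot: [2.04, 0.088, 2.669]
contact_force: [0.0, -0.1, 0.7]
grip_width: 0.0856
finger_force: 0.0
```

```bash
python3 st.py; cat > p2.py <<'E'
from plan import *
q,p,M=cur();z=M[:,2]
th=level(M,-1)
G=np.array([.510,-.286,.096])+.0187*z
a=(q,p,M)
a=go(*a,(.65,.35,.5),0,.037);a=go(*a,G-.12*z,th,.037);a=go(*a,G,0)
E
python3 p2.py
```

```text
[ 1.174 -0.242  0.182  0.894 -0.107  1.527] [0.1673 0.53   0.7305] r 0.5558 P 0.47
[[-0.887  0.136  0.441]
 [ 0.454  0.438  0.776]
 [-0.088  0.888 -0.451]]
shift cm [-48.96 -21.78  17.71] turn 0 rows 16 per row [-3.06 -1.36  1.11] 0.0
  end q [ 0.09  0.1  -0.09  0.54  0.82  0.9 ] limit margin 0.47 max dq [0.11 0.05 0.06 0.04 0.1  0.05]
shift cm [-12.89 -65.68 -47.46] turn 1.669 rows 23 per row [-0.56 -2.86 -2.06] 0.0726
  end q [-1.17  0.88  0.27  1.83  0.79  0.54] limit margin 0.19 max dq [0.07 0.06 0.07 0.1  0.04 0.07]
shift cm [-0.  0. 12.] turn 0 rows 4 per row [-0.  0.  3.] 0.0
  end q [-1.03  0.83  0.02  1.53  0.89  0.68] limit margin 0.35 max dq [0.04 0.01 0.07 0.08 0.03 0.04]
```

Request:
{"method": "arm_command", "body": {"moves": [{"x":-3.06,"y":-1.36,"z":1.1,"turn":0},{"x":-3.06,"y":-1.36,"z":1.1,"turn":0},{"x":-3.06,"y":-1.36,"z":1.1,"turn":0},{"x":-3.06,"y":-1.36,"z":1.1,"turn":0},{"x":-3.06,"y":-1.36,"z":1.1,"turn":0},{"x":-3.06,"y":-1.36,"z":1.1,"turn":0},{"x":-3.06,"y":-1.36,"z":1.1,"turn":0},{"x":-3.06,"y":-1.36,"z":1.1,"turn":0}]}}

```text
clock: 7.63
position: [0.4093, 0.4372, 0.616]
tcp_rot: [2.039, 0.087, 2.668]
contact_force: [0.0, 1.0, 0.9]
grip_width: 0.0854
finger_force: 0.0
```

Request:
{"method": "arm_command", "body": {"moves": [{"x":-3.06,"y":-1.36,"z":1.1,"turn":0},{"x":-3.06,"y":-1.36,"z":1.1,"turn":0},{"x":-3.06,"y":-1.36,"z":1.1,"turn":0},{"x":-3.06,"y":-1.36,"z":1.1,"turn":0},{"x":-3.06,"y":-1.36,"z":1.1,"turn":0},{"x":-3.06,"y":-1.36,"z":1.1,"turn":0},{"x":-3.06,"y":-1.36,"z":1.1,"turn":0},{"x":-3.06,"y":-1.36,"z":1.1,"turn":0}]}}

```text
clock: 8.3
position: [0.6505, 0.3472, 0.5007]
tcp_rot: [2.04, 0.086, 2.668]
contact_force: [0.2, 1.6, 1.5]
grip_width: 0.0855
finger_force: 0.0
```

```bash
python3 st.py; cat > p3.py <<'E'
from plan import *
q,p,M=cur();z=M[:,2]
th=level(M,-1)
G=np.array([.510,-.286,.096])+.0187*z
a=(q,p,M)
print(th,G);a=go(*a,G-.12*z,0,.037);a=go(*a,a[1],th);a=go(*a,G,0)
E
python3 p3.py
```

```text
[ 0.084  0.098 -0.082  0.549  0.828  0.893] [0.6505 0.3472 0.5007] r 0.7374 P 0.729
[[-0.887  0.137  0.441]
 [ 0.454  0.437  0.776]
 [-0.086  0.889 -0.45 ]]
1.6675835766809843 [ 0.51824992 -0.27148347  0.08757984]
shift cm [-12.79 -65.59 -47.26] turn 0 rows 23 per row [-0.56 -2.85 -2.05] 0.0
  end q [-1.17  0.88  0.27  1.83  0.79 -1.13] limit margin 0.19 max dq [0.07 0.05 0.07 0.1  0.04 0.15]
shift cm [0. 0. 0.] turn 1.668 rows 17 per row [0. 0. 0.] 0.0981
  end q [-1.17  0.88  0.27  1.83  0.79  0.54] limit margin 0.28 max dq [0.  0.  0.  0.  0.  0.1]
shift cm [-0.  0. 12.] turn 0 rows 5 per row [-0.   0.   2.4] 0.0
  end q [-1.03  0.83  0.02  1.53  0.89  0.68] limit margin 0.34 max dq [0.03 0.01 0.06 0.06 0.02 0.03]
```

Request:
{"method": "arm_command", "body": {"moves": [{"x":0,"y":0,"z":0,"turn":0.12},{"x":0,"y":0,"z":0,"turn":0.12},{"x":0,"y":0,"z":0,"turn":0.12},{"x":0,"y":0,"z":0,"turn":0.12},{"x":0,"y":0,"z":0,"turn":0.12},{"x":0,"y":0,"z":0,"turn":0.12},{"x":0,"y":0,"z":0,"turn":0.12},{"x":0,"y":0,"z":0,"turn":0.12}]}}

```text
clock: 8.97
position: [0.6491, 0.3481, 0.5014]
tcp_rot: [2.234, -0.75, 2.135]
contact_force: [-0.1, -0.1, -0.6]
grip_width: 0.0853
finger_force: 0.0
```

Request:
{"method": "arm_command", "body": {"moves": [{"x":0,"y":0,"z":0,"turn":0.12},{"x":0,"y":0,"z":0,"turn":0.12},{"x":0,"y":0,"z":0,"turn":0.12},{"x":0,"y":0,"z":0,"turn":0.12},{"x":0,"y":0,"z":0,"turn":0.12},{"x":0,"y":0,"z":0,"turn":0.108}]}}

```text
clock: 9.47
position: [0.6491, 0.3481, 0.5014]
tcp_rot: [-3.128, -1.103, 1.04]
contact_force: [-0.3, -0.4, 0.6]
grip_width: 0.0854
finger_force: 0.0
```

Request:
{"method": "arm_command", "body": {"moves": [{"x":-2.8,"y":0.83,"z":-2.05,"turn":0},{"x":-2.8,"y":0.83,"z":-2.05,"turn":0},{"x":-2.8,"y":0.83,"z":-2.05,"turn":0},{"x":-2.8,"y":0.83,"z":-2.05,"turn":0},{"x":-2.8,"y":0.83,"z":-2.05,"turn":0},{"x":-2.8,"y":0.83,"z":-2.05,"turn":0},{"x":-2.8,"y":0.83,"z":-2.05,"turn":0},{"x":-2.8,"y":0.83,"z":-2.05,"turn":0}]}}

```text
clock: 10.13
position: [0.584, 0.0993, 0.3755]
tcp_rot: [3.14, -1.105, 1.055]
contact_force: [0.3, -0.5, -1.4]
grip_width: 0.0855
finger_force: 0.0
```

Request:
{"method": "arm_command", "body": {"moves": [{"x":-2.8,"y":0.83,"z":-2.05,"turn":0},{"x":-2.8,"y":0.83,"z":-2.05,"turn":0},{"x":-2.8,"y":0.83,"z":-2.05,"turn":0},{"x":-2.8,"y":0.83,"z":-2.05,"turn":0},{"x":-2.8,"y":0.83,"z":-2.05,"turn":0},{"x":-2.8,"y":0.83,"z":-2.05,"turn":0},{"x":-2.8,"y":0.83,"z":-2.05,"turn":0}]}}

```text
clock: 10.72
position: [0.528, -0.1179, 0.2645]
tcp_rot: [-3.141, -1.105, 1.054]
contact_force: [0.1, -0.5, 0.7]
grip_width: 0.0853
finger_force: 0.0
```

```bash
python3 st.py;python3 p3.py
```

```text
[-0.857  0.472 -0.134  1.551  1.002  0.903] [ 0.528  -0.1179  0.2645] r 0.541 P 2.157
[[ 0.222  0.87   0.441]
 [ 0.39  -0.494  0.777]
 [ 0.894 -0.    -0.449]]
-0.0003420404758965657 [ 0.51825116 -0.27146838  0.08760713]
shift cm [-22.01   6.75 -16.42] turn 0 rows 8 per row [-2.75  0.84 -2.05] 0.0
  end q [-1.17  0.88  0.27  1.84  0.79  0.53] limit margin 0.27 max dq [0.05 0.05 0.07 0.04 0.03 0.07]
shift cm [0. 0. 0.] turn -0.0 rows 1 per row [0. 0. 0.] -0.0003
  end q [-1.17  0.88  0.27  1.84  0.79  0.53] limit margin 0.27 max dq [0. 0. 0. 0. 0. 0.]
shift cm [ 0.  0. 12.] turn 0 rows 4 per row [0. 0. 3.] 0.0
  end q [-1.03  0.84  0.02  1.53  0.89  0.67] limit margin 0.35 max dq [0.04 0.01 0.07 0.08 0.03 0.04]
```

Request:
{"method": "arm_command", "body": {"moves": [{"x":0,"y":0.8,"z":-4,"turn":0},{"x":0,"y":1.5,"z":-3.8,"turn":0},{"x":0,"y":1.5,"z":-3.8,"turn":0},{"x":-1,"y":1.5,"z":-3.8,"turn":0},{"x":-4,"y":0.45,"z":-1,"turn":0},{"x":-4,"y":1,"z":0,"turn":0},{"x":-4,"y":0,"z":0,"turn":0},{"x":-4,"y":0,"z":0,"turn":0}]}}

```text
clock: 11.38
position: [0.4769, -0.3443, 0.1851]
tcp_rot: [3.141, -1.105, 1.055]
contact_force: [0.1, 0.4, 0.8]
grip_width: 0.0858
finger_force: 0.0
```

```bash
python3 p3.py; python3 - <<'E'
from h import *
im=[vision.read_camera(n) for n in("top","scene")]
cv2.imwrite("pics/c.png",cv2.resize(np.hstack([im[0][160:290,300:450],im[1][80:210,150:300]]),(800,347),interpolation=cv2.INTER_CUBIC))
a=[pinpoint(n,"tube_mouth")[:1] for n in("top","scene")];print(a)
for n,r in zip(("top","scene"),a):
    for k in r:print(n,atz(n,k["xy"],.118))
if all(a):print(tri(a[0][0]["xy"],a[1][0]["xy"]))
E
```

```text
0.00047454011931521154 [ 0.51825737 -0.27147768  0.08759715]
shift cm [-4.94 -0.   -0.14] turn 0 rows 2 per row [-2.47 -0.   -0.07] 0.0
  end q [-1.17  0.88  0.27  1.83  0.79  0.53] limit margin 0.26 max dq [0.01 0.03 0.   0.02 0.01 0.01]
shift cm [0. 0. 0.] turn 0.0 rows 1 per row [0. 0. 0.] 0.0005
  end q [-1.17  0.88  0.27  1.83  0.79  0.53] limit margin 0.28 max dq [0. 0. 0. 0. 0. 0.]
shift cm [-0.  0. 12.] turn 0 rows 4 per row [-0.  0.  3.] 0.0
  end q [-1.03  0.84  0.02  1.53  0.89  0.68] limit margin 0.35 max dq [0.04 0.01 0.07 0.08 0.03 0.04]
[[{'xy': [255.6, 171.6], 'p': 0.74}], [{'xy': [215.8, 126.8], 'p': 0.86}]]
top [0.61693328 0.00189018 0.118     ]
scene [ 0.50641101 -0.2845034   0.118     ]
(array([ 0.63671873, -0.03387187,  0.24646164]), np.float64(0.10093242131982687))
```

View pics/c.png

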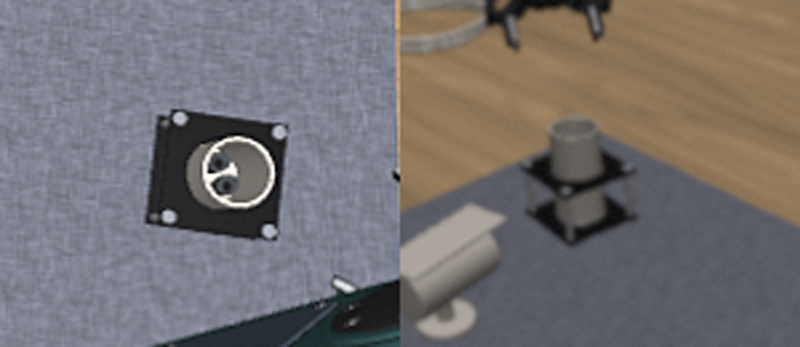

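The picture shows the tube's rim at top pixel (389,225), with the gripper behind it and clear. That agrees with the earlier measurement.

Request:
{"method": "arm_command", "body": {"moves": [{"x":-2.5,"y":0,"z":0,"turn":0},{"x":-2.4,"y":0,"z":0,"turn":0},{"x":0,"y":0,"z":2.5,"turn":0},{"x":0,"y":0,"z":2.5,"turn":0},{"x":0,"y":0,"z":2.5,"turn":0},{"x":0,"y":0,"z":2,"turn":0},{"x":0,"y":0,"z":1.3,"turn":0},{"x":0,"y":0,"z":1,"turn":0}]}}

```text
clock: 12.25
position: [0.5197, -0.2691, 0.0923]
tcp_rot: [3.136, -1.104, 1.061]
contact_force: [-0.8, -0.2, 0.7]
grip_width: 0.0859
finger_force: 0.0
```

```bash
python3 - <<'E'
from h import *
im=[vision.read_camera(n) for n in("top","scene")]
cv2.imwrite("pics/d.png",cv2.resize(np.hstack([im[0][160:290,300:450],im[1][80:210,150:300]]),(800,347),interpolation=cv2.INTER_CUBIC))
E
python3 st.py
```

```text
[-1.024  0.828  0.021  1.532  0.894  0.677] [ 0.5195 -0.2692  0.0922] r 0.5851 P 2.339
[[ 0.22   0.871  0.44 ]
 [ 0.393 -0.492  0.777]
 [ 0.893  0.002 -0.45 ]]
```

View pics/d.png

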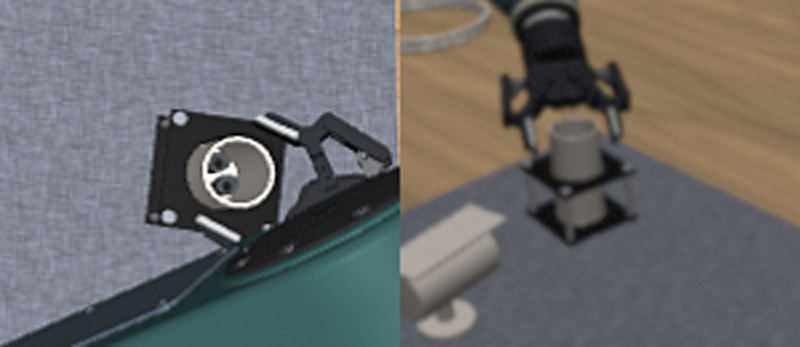

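The pads straddle the rim evenly, with their midpoint at crop (246,177) and the rim at (238,172). Closing.

Request:
{"method": "arm_command", "body": {"gripper": -1, "moves": [{"x":0,"y":0,"z":0,"turn":0},{"x":0,"y":0,"z":0,"turn":0},{"x":0,"y":0,"z":0,"turn":0},{"x":0,"y":0,"z":0,"turn":0},{"x":0,"y":0,"z":0,"turn":0},{"x":0,"y":0,"z":0,"turn":0},{"x":0,"y":0,"z":0,"turn":0},{"x":0,"y":0,"z":0,"turn":0}]}}

```text
clock: 13.02
position: [0.5186, -0.2718, 0.0916]
tcp_rot: [3.138, -1.105, 1.056]
contact_force: [-2.3, -0.7, 8.5]
grip_width: 0.0553
finger_force: 62.0
```

```bash
python3 - <<'E'
from plan import *
q,p,M=cur();print(p,"up in tool axes",M.T@[0,0,1],"level",level(M,-1))
a=(q,p,M)
a=go(*a,p+[0,0,.08],0,.02)
off=p-np.array([.510,-.286,0])
a=go(*a,np.array([.46,-.03,0])+off*[1,1,0]+[0,0,p[2]+.08],0,.035)
a=go(*a,a[1]+[0,0,-.084],0,.02)
E
```

```text
[ 0.51855829 -0.27183966  0.0915811 ] up in tool axes [ 0.89335857  0.00182122 -0.4493408 ] level 0.002038613978239582
shift cm [ 7.15  0.01 -3.59] turn 0 rows 5 per row [ 1.43  0.   -0.72] 0.0
  end q [-1.03  0.75  0.1   1.69  0.89  0.68] limit margin 0.4 max dq [0.   0.02 0.02 0.03 0.   0.  ]
shift cm [  8.91 -17.03  17.64] turn 0 rows 8 per row [ 1.11 -2.13  2.2 ] 0.0
  end q [-0.8   0.39 -0.57  1.11  1.03  0.99] limit margin 0.26 max dq [0.04 0.05 0.1  0.08 0.02 0.07]
shift cm [-7.5  -0.02  3.77] turn 0 rows 5 per row [-1.5  -0.    0.75] 0.0
  end q [-0.8   0.53 -0.67  0.89  1.03  0.99] limit margin 0.26 max dq [0.   0.03 0.02 0.05 0.   0.  ]
```

Request:
{"method": "arm_command", "body": {"moves": [{"x":0.3,"y":0,"z":-0.15,"turn":0},{"x":0.6,"y":0,"z":-0.3,"turn":0},{"x":0.8,"y":0,"z":-0.4,"turn":0},{"x":0.8,"y":0,"z":-0.4,"turn":0}]}}

```text
clock: 13.35
position: [0.5185, -0.2711, 0.1194]
tcp_rot: [3.14, -1.104, 1.056]
contact_force: [-0.8, -0.1, -1.4]
grip_width: 0.0546
finger_force: 63.2
```

```bash
python3 - <<'E'
from h import *
im=[vision.read_camera(n) for n in("top","scene")]
cv2.imwrite("pics/e.png",cv2.resize(np.hstack([im[0][160:290,300:450],im[1][80:210,150:300]]),(800,347),interpolation=cv2.INTER_CUBIC))
E
```

```text
(no output)
```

View pics/e.png

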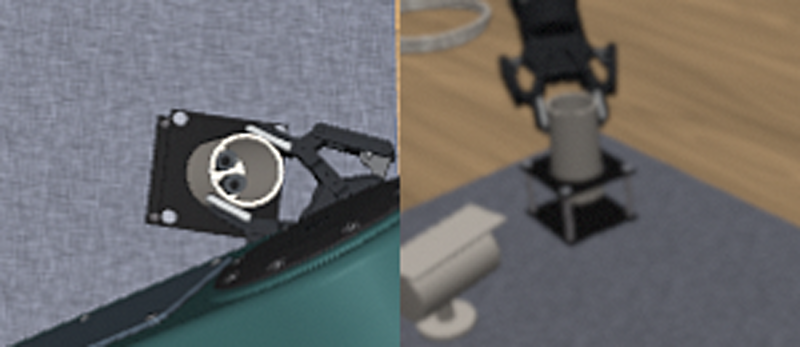

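The tube is about 28 mm up and the stand hasn't moved (its corners in the crop are unchanged). Continuing up, then across.

Request:
{"method": "arm_command", "body": {"moves": [{"x":0.8,"y":0,"z":-0.4,"turn":0},{"x":0.8,"y":0,"z":-0.4,"turn":0},{"x":0.8,"y":0,"z":-0.4,"turn":0},{"x":0.8,"y":0,"z":-0.4,"turn":0},{"x":0.8,"y":0,"z":-0.4,"turn":0},{"x":0.8,"y":0,"z":-0.4,"turn":0},{"x":0.4,"y":0,"z":-0.2,"turn":0}]}}

```text
clock: 14.03
position: [0.5187, -0.2709, 0.1779]
tcp_rot: [3.138, -1.104, 1.058]
contact_force: [-0.1, -0.3, -1.8]
grip_width: 0.0546
finger_force: 63.3
```

Request:
{"method": "arm_command", "body": {"moves": [{"x":0.6,"y":-1.1,"z":1.1,"turn":0},{"x":1.1,"y":-2.1,"z":2.2,"turn":0},{"x":1.1,"y":-2.1,"z":2.2,"turn":0},{"x":1.1,"y":-2.1,"z":2.2,"turn":0},{"x":1.1,"y":-2.1,"z":2.2,"turn":0},{"x":1.1,"y":-2.1,"z":2.2,"turn":0},{"x":1.1,"y":-2.1,"z":2.2,"turn":0},{"x":1.1,"y":-2.1,"z":2.2,"turn":0}]}}

```text
clock: 14.7
position: [0.4719, -0.0307, 0.1765]
tcp_rot: [3.14, -1.105, 1.056]
contact_force: [0.2, 0.3, -1.9]
grip_width: 0.0548
finger_force: 63.3
```

```bash
cat > p4.py <<'E'
from plan import *
q,p,M=cur();print(p,"level",level(M,-1))
off=np.array([.0085,.0142])
a=(q,p,M);t=[.46+off[0],-.03+off[1]]
a=go(*a,[*t,p[2]],0)
a=go(*a,[*t,.0916-.0065],0,.02)
E
python3 p4.py
```

```text
[ 0.47193669 -0.03067031  0.17652266] level 0.000974488074488378
shift cm [ 0.51 -1.03  1.  ] turn 0 rows 1 per row [ 0.51 -1.03  1.  ] 0.0
  end q [-0.8   0.39 -0.56  1.13  1.03  0.99] limit margin 0.26 max dq [0.02 0.02 0.03 0.04 0.01 0.03]
shift cm [-8.17 -0.01  4.11] turn 0 rows 5 per row [-1.63 -0.    0.82] 0.0
  end q [-0.8   0.53 -0.67  0.88  1.03  0.99] limit margin 0.26 max dq [0.   0.03 0.02 0.05 0.   0.  ]
```

Request:
{"method": "arm_command", "body": {"moves": [{"x":0.5,"y":-1,"z":1,"turn":0},{"x":-1.8,"y":0,"z":0.9,"turn":0},{"x":-1.8,"y":0,"z":0.9,"turn":0},{"x":-1.8,"y":0,"z":0.9,"turn":0},{"x":-1.2,"y":0,"z":0.6,"turn":0},{"x":-0.8,"y":0,"z":0.4,"turn":0},{"x":-0.5,"y":0,"z":0.25,"turn":0},{"x":0,"y":0,"z":0,"turn":0}]}}

```text
clock: 15.37
position: [0.4692, -0.0177, 0.0876]
tcp_rot: [3.142, -1.105, 1.054]
contact_force: [0.0, 0.5, -2.3]
grip_width: 0.0547
finger_force: 63.6
```

Request:
{"method": "arm_command", "body": {"moves": [{"x":-0.1,"y":0,"z":0.05,"turn":0},{"x":-0.1,"y":0,"z":0.05,"turn":0},{"x":0,"y":0,"z":0,"turn":0}]}}

```text
clock: 15.62
position: [0.4694, -0.0179, 0.0861]
tcp_rot: [3.138, -1.104, 1.057]
contact_force: [0.2, 1.0, -2.5]
grip_width: 0.055
finger_force: 63.6
```

Request:
{"method": "arm_command", "body": {"moves": [{"x":-0.07,"y":0,"z":0.04,"turn":0},{"x":-0.07,"y":0,"z":0.04,"turn":0},{"x":0,"y":0,"z":0,"turn":0}]}}

```text
clock: 15.87
position: [0.4697, -0.0174, 0.0856]
tcp_rot: [3.138, -1.107, 1.055]
contact_force: [-4.4, -2.5, 17.6]
grip_width: 0.055
finger_force: 64.5
```

Request:
{"method": "arm_command", "body": {"gripper": 1, "moves": [{"x":0,"y":0,"z":0,"turn":0},{"x":0,"y":0,"z":0,"turn":0},{"x":0,"y":0,"z":0,"turn":0},{"x":0,"y":0,"z":0,"turn":0},{"x":0,"y":0,"z":0,"turn":0},{"x":0,"y":0,"z":0,"turn":0},{"x":0,"y":0,"z":0,"turn":0},{"x":0,"y":0,"z":0,"turn":0}]}}

```text
clock: 16.53
position: [0.4693, -0.0176, 0.0841]
tcp_rot: [3.14, -1.104, 1.055]
contact_force: [-0.6, 0.0, 1.1]
grip_width: 0.0853
finger_force: 0.0
```

```bash
python3 - <<'E'
from h import *
im=[vision.read_camera(n) for n in("top","scene")]
cv2.imwrite("pics/f.png",cv2.resize(np.hstack([im[0][140:300,190:450],im[1][90:250,150:410]]),(800,246),interpolation=cv2.INTER_CUBIC))
a=[pinpoint(n,"tube_mouth")[:1] for n in("top","scene")]
for n,r in zip(("top","scene"),a):
    for k in r:print(n,k,atz(n,k["xy"],.112))
E
python3 st.py
```

```text
top {'xy': [268.3, 245.5], 'p': 0.62} [ 0.45978916 -0.02920841  0.112     ]
scene {'xy': [292.3, 153.1], 'p': 0.61} [ 0.45947934 -0.02958385  0.112     ]
[-0.804  0.535 -0.663  0.885  1.029  0.989] [ 0.4693 -0.0176  0.0842] r 0.4696 P 2.083
[[ 0.221  0.869  0.442]
 [ 0.391 -0.494  0.776]
 [ 0.893  0.001 -0.45 ]]
```

View pics/f.png

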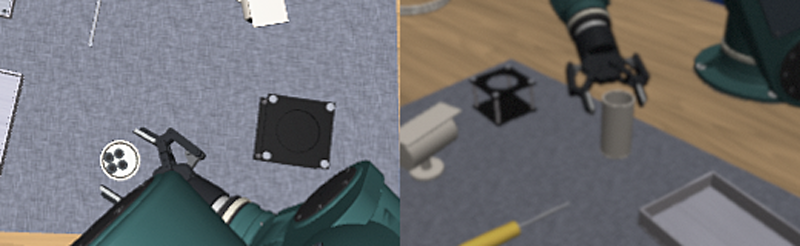

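Four cores show inside the tube. It is standing free on the mat at (0.460,−0.030), and the stand is unmoved. Next I'll regrip lower on the body.

Request:
{"method": "arm_command", "body": {"moves": [{"x":-0.8,"y":0,"z":0.45,"turn":0},{"x":-0.8,"y":0,"z":0.45,"turn":0},{"x":-0.8,"y":0,"z":0.45,"turn":0},{"x":0,"y":0,"z":0.1,"turn":0}]}}

```text
clock: 17.07
position: [0.4702, -0.0156, 0.0553]
tcp_rot: [-3.141, -1.105, 1.053]
contact_force: [-0.4, 0.7, 0.2]
grip_width: 0.0852
finger_force: 0.0
```

Request:
{"method": "arm_command", "body": {"gripper": -1, "moves": [{"x":0,"y":0,"z":0,"turn":0},{"x":0,"y":0,"z":0,"turn":0},{"x":0,"y":0,"z":0,"turn":0},{"x":0,"y":0,"z":0,"turn":0},{"x":0,"y":0,"z":0,"turn":0},{"x":0,"y":0,"z":0,"turn":0},{"x":0,"y":0,"z":0,"turn":0},{"x":0,"y":0,"z":0,"turn":0}]}}

```text
clock: 17.73
position: [0.4706, -0.0158, 0.0568]
tcp_rot: [3.138, -1.105, 1.057]
contact_force: [-0.4, -2.1, 6.8]
grip_width: 0.0547
finger_force: 63.1
```

```bash
python3 st.py; cat > p5.py <<'E'
from plan import *
from h import atz
C=[atz("top",c,.036)[:2].round(3) for c in([122,171],[204,187],[189,254],[106,237])];print("tray corners",C,np.mean(C,0))
q,p,M=cur();z=M[:,2]
a=(q,p,M)
a=go(*a,p+[0,0,.09],0,.03)
g=np.array([.563,.298,.15])+.0187*z
a=go(*a,g,0,.035)
a=go(*a,g,-2.1)
a=go(*a,g+[0,0,-.045],0)
a=go(*a,a[1],-1.04)
E
python3 p5.py
```

```text
[-0.799  0.582 -0.689  0.804  1.032  0.998] [ 0.4706 -0.0158  0.0568] r 0.4708 P 2.075
[[ 0.221  0.869  0.442]
 [ 0.391 -0.495  0.776]
 [ 0.893  0.002 -0.449]]
tray corners [array([0.623, 0.317]), array([0.59 , 0.123]), array([0.435, 0.151]), array([0.469, 0.344])] [0.52925 0.23375]
shift cm [ 8.04  0.01 -4.04] turn 0 rows 3 per row [ 2.68  0.   -1.35] 0.0
  end q [-0.8   0.43 -0.6   1.05  1.03  1.  ] limit margin 0.26 max dq [0.   0.05 0.03 0.08 0.   0.  ]
shift cm [14.6  -7.49 30.18] turn 0 rows 10 per row [ 1.46 -0.75  3.02] 0.0
  end q [ 0.02  0.34 -0.94 -0.51  0.87  2.5 ] limit margin 0.19 max dq [0.09 0.04 0.06 0.2  0.05 0.19]
shift cm [0. 0. 0.] turn -2.1 rows 21 per row [0. 0. 0.] -0.1
  end q [ 0.02  0.34 -0.94 -0.51  0.87  0.4 ] limit margin 0.24 max dq [0.  0.  0.  0.  0.  0.1]
shift cm [ 2.04 -3.47  2.02] turn 0 rows 2 per row [ 1.02 -1.73  1.01] 0.0
  end q [ 0.02  0.45 -1.   -0.68  0.87  0.4 ] limit margin 0.18 max dq [0.   0.06 0.03 0.08 0.   0.  ]
shift cm [0. 0. 0.] turn -1.04 rows 11 per row [0. 0. 0.] -0.0945
  end q [ 0.02  0.45 -1.   -0.68  0.87 -0.64] limit margin 0.18 max dq [0.   0.   0.   0.   0.   0.09]
```

Request:
{"method": "arm_command", "body": {"moves": [{"x":0.8,"y":0,"z":-0.4,"turn":0},{"x":1.5,"y":0,"z":-0.75,"turn":0},{"x":1.9,"y":0,"z":-0.95,"turn":0},{"x":1.9,"y":0,"z":-0.95,"turn":0},{"x":1.2,"y":0,"z":-0.6,"turn":0},{"x":0.8,"y":0,"z":-0.4,"turn":0}]}}

```text
clock: 18.23
position: [0.4705, -0.0156, 0.1485]
tcp_rot: [3.136, -1.104, 1.059]
contact_force: [0.2, -0.1, -2.1]
grip_width: 0.0546
finger_force: 63.5
```

```bash
cat > p6.py <<'E'
from plan import *
q,p,M=cur();z=M[:,2];print(p)
a=(q,p,M)
g=np.array([.58,.30,.15])+.0187*z
a=go(*a,g,0,.024)
a=go(*a,g,-2.1)
a=go(*a,g+[0,0,-.05],0)
a=go(*a,a[1],-1.04)
E
python3 p6.py
```

```text
[ 0.47048309 -0.01559658  0.14852434]
shift cm [14.94 -6.07 31.13] turn 0 rows 15 per row [ 1.   -0.4   2.08] 0.0
  end q [ 0.03  0.36 -0.9  -0.49  0.87  2.5 ] limit margin 0.19 max dq [0.06 0.03 0.04 0.13 0.03 0.13]
shift cm [0. 0. 0.] turn -2.1 rows 21 per row [0. 0. 0.] -0.1
  end q [ 0.03  0.36 -0.9  -0.49  0.87  0.4 ] limit margin 0.28 max dq [0.  0.  0.  0.  0.  0.1]
shift cm [ 2.26 -3.85  2.25] turn 0 rows 2 per row [ 1.13 -1.92  1.13] 0.0
  end q [ 0.03  0.47 -0.96 -0.66  0.87  0.4 ] limit margin 0.22 max dq [0.   0.06 0.03 0.09 0.   0.  ]
shift cm [0. 0. 0.] turn -1.04 rows 11 per row [0. 0. 0.] -0.0945
  end q [ 0.03  0.47 -0.96 -0.66  0.87 -0.64] limit margin 0.22 max dq [0.   0.   0.   0.   0.   0.09]
```

Request:
{"method": "arm_command", "body": {"moves": [{"x":0.5,"y":-0.2,"z":1.04,"turn":0},{"x":1,"y":-0.4,"z":2.08,"turn":0},{"x":1,"y":-0.4,"z":2.08,"turn":0},{"x":1,"y":-0.4,"z":2.08,"turn":0},{"x":1,"y":-0.4,"z":2.08,"turn":0},{"x":1,"y":-0.4,"z":2.08,"turn":0},{"x":1,"y":-0.4,"z":2.08,"turn":0},{"x":1,"y":-0.4,"z":2.08,"turn":0}]}}

```text
clock: 18.9
position: [0.5299, 0.151, 0.1441]
tcp_rot: [3.14, -1.104, 1.056]
contact_force: [0.1, -0.0, -1.9]
grip_width: 0.055
finger_force: 63.5
```

Request:
{"method": "arm_command", "body": {"moves": [{"x":1,"y":-0.4,"z":2.08,"turn":0},{"x":1,"y":-0.4,"z":2.08,"turn":0},{"x":1,"y":-0.4,"z":2.08,"turn":0},{"x":1,"y":-0.4,"z":2.08,"turn":0},{"x":1,"y":-0.4,"z":2.08,"turn":0},{"x":1,"y":-0.4,"z":2.08,"turn":0},{"x":1,"y":-0.4,"z":2.08,"turn":0},{"x":0.5,"y":-0.2,"z":1.04,"turn":0}]}}

```text
clock: 19.57
position: [0.5893, 0.3171, 0.1403]
tcp_rot: [3.14, -1.104, 1.056]
contact_force: [-0.8, -0.9, -2.3]
grip_width: 0.0548
finger_force: 63.6
```

Request:
{"method": "arm_command", "body": {"moves": [{"x":0,"y":0,"z":0,"turn":-0.1},{"x":0,"y":0,"z":0,"turn":-0.1},{"x":0,"y":0,"z":0,"turn":-0.1},{"x":0,"y":0,"z":0,"turn":-0.1},{"x":0,"y":0,"z":0,"turn":-0.1},{"x":0,"y":0,"z":0,"turn":-0.1},{"x":0,"y":0,"z":0,"turn":-0.1},{"x":0,"y":0,"z":0,"turn":-0.1}]}}

```text
clock: 20.23
position: [0.589, 0.315, 0.1402]
tcp_rot: [2.181, -0.667, 2.216]
contact_force: [0.6, -0.4, -1.3]
grip_width: 0.0548
finger_force: 63.6
```

```bash
python3 st.py; python3 -c "
from plan import *
q,p,M=cur();z=M[:,2];print(level(M,-1),p-.0187*z)
a=go(q,p,M,np.array([.58,.30,.10])+.0187*z,0)
a=go(*a,a[1],-2.3)"
```

```text
[ 0.026  0.362 -0.903 -0.492  0.87   1.696] [0.589  0.315  0.1402] r 0.6679 P 0.773
[[-0.472  0.763  0.441]
 [ 0.628 -0.06   0.776]
 [ 0.619  0.644 -0.45 ]]
0.8050297804982204 [0.58074379 0.30047083 0.14857379]
shift cm [-3.   -3.18  2.12] turn 0 rows 2 per row [-1.5  -1.59  1.06] 0.0
  end q [ 0.03  0.47 -0.96 -0.66  0.87  1.69] limit margin 0.22 max dq [0.   0.06 0.03 0.09 0.   0.  ]
shift cm [0. 0. 0.] turn -2.3 rows 23 per row [0. 0. 0.] -0.1
  end q [ 0.03  0.47 -0.96 -0.66  0.87 -0.61] limit margin 0.22 max dq [0.  0.  0.  0.  0.  0.1]
```

Request:
{"method": "arm_command", "body": {"moves": [{"x":0,"y":0,"z":0,"turn":-0.12},{"x":0,"y":0,"z":0,"turn":-0.12},{"x":0,"y":0,"z":0,"turn":-0.12},{"x":0,"y":0,"z":0,"turn":-0.12},{"x":0,"y":0,"z":0,"turn":-0.12},{"x":0,"y":0,"z":0,"turn":-0.12},{"x":0,"y":0,"z":0,"turn":-0.12},{"x":0,"y":0,"z":0,"turn":-0.12}]}}

```text
clock: 20.9
position: [0.589, 0.315, 0.1401]
tcp_rot: [2.046, 0.174, 2.713]
contact_force: [0.1, -0.3, -0.9]
grip_width: 0.055
finger_force: 63.6
```

```bash
python3 -c "
from plan import *
q,p,M=cur();z=M[:,2];print(level(M,-1),p-.0187*z)
a=go(q,p,M,np.array([.58,.30,.10])+.0187*z,0)"
```

```text
1.7659699623896143 [0.58072073 0.30048214 0.14856762]
shift cm [ 0.89 -4.28  2.12] turn 0 rows 2 per row [ 0.44 -2.14  1.06] 0.0
  end q [ 0.03  0.47 -0.96 -0.66  0.87  0.73] limit margin 0.22 max dq [0.   0.06 0.03 0.09 0.   0.  ]
```

Request:
{"method": "arm_command", "body": {"moves": [{"x":0.2,"y":-1.05,"z":0.53,"turn":0},{"x":0.2,"y":-1.05,"z":0.53,"turn":0},{"x":0.2,"y":-1.05,"z":0.53,"turn":0},{"x":0.2,"y":-1,"z":0.5,"turn":0},{"x":0,"y":0,"z":0,"turn":0}]}}

```text
clock: 21.32
position: [0.5882, 0.3146, 0.091]
tcp_rot: [2.047, 0.166, 2.711]
contact_force: [-1.7, 0.2, -2.9]
grip_width: 0.055
finger_force: 63.7
```

Request:
{"method": "arm_command", "body": {"moves": [{"x":0,"y":0,"z":0,"turn":-0.12},{"x":0,"y":0,"z":0,"turn":-0.12},{"x":0,"y":0,"z":0,"turn":-0.12},{"x":0,"y":0,"z":0,"turn":-0.12},{"x":0,"y":0,"z":0,"turn":-0.12},{"x":0,"y":0,"z":0,"turn":-0.12},{"x":0,"y":0,"z":0,"turn":-0.12},{"x":0,"y":0,"z":0,"turn":-0.12}]}}

```text
clock: 21.98
position: [0.5892, 0.3148, 0.0939]
tcp_rot: [2.467, 0.957, -2.863]
contact_force: [0.0, 1.0, -1.6]
grip_width: 0.0552
finger_force: 63.8
```

Request:
{"method": "arm_command", "body": {"moves": [{"x":0,"y":0,"z":0,"turn":-0.12},{"x":0,"y":0,"z":0,"turn":-0.12},{"x":0,"y":0,"z":0,"turn":-0.12},{"x":0,"y":0,"z":0,"turn":0},{"x":0,"y":0,"z":0,"turn":0},{"x":0,"y":0,"z":0,"turn":0},{"x":0,"y":0,"z":0,"turn":0},{"x":0,"y":0,"z":0,"turn":0}]}}

```text
clock: 22.65
position: [0.5892, 0.3148, 0.0933]
tcp_rot: [3.018, 1.101, -2.226]
contact_force: [0.6, 0.3, -0.6]
grip_width: 0.0547
finger_force: 63.8
```

```bash
python3 - <<'E'
from h import *
im=[vision.read_camera(n) for n in("top","scene")]
cv2.imwrite("pics/g.png",cv2.resize(np.hstack([im[0][150:280,80:260],im[1][170:300,270:450]]),(800,289),interpolation=cv2.INTER_CUBIC))
E
python3 st.py
```

```text
[ 0.026  0.471 -0.959 -0.658  0.871 -0.579] [0.5891 0.3148 0.0932] r 0.668 P 0.772
[[-0.276 -0.854  0.442]
 [-0.36   0.518  0.776]
 [-0.891  0.055 -0.45 ]]
```

View pics/g.png

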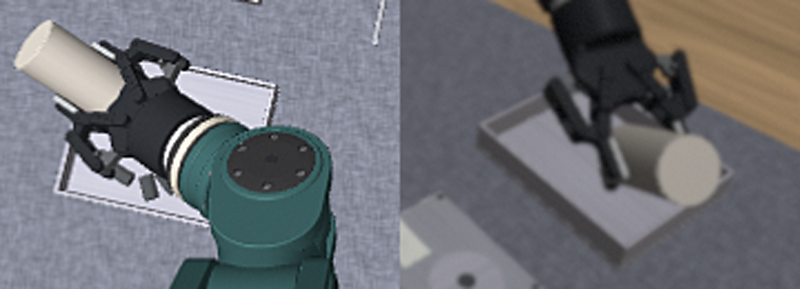

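The tube is tipped, and dark cores show in the tray at crop (125,175) and (150,185). The load has fallen to about 0.6 N, so the tube is empty. I'll lift it away and look at the tray.

Request:
{"method": "arm_command", "body": {"moves": [{"x":-0.9,"y":0.05,"z":-0.45,"turn":0},{"x":-1.8,"y":0.1,"z":-0.9,"turn":0},{"x":-1.8,"y":0.1,"z":-0.9,"turn":0},{"x":-1.8,"y":0.1,"z":-0.9,"turn":0},{"x":0,"y":0,"z":0,"turn":0.12},{"x":0,"y":0,"z":0,"turn":0.12},{"x":0,"y":0,"z":0,"turn":0.12},{"x":0,"y":0,"z":0,"turn":0.12}]}}

```text
clock: 23.42
position: [0.5895, 0.3148, 0.1639]
tcp_rot: [2.34, 0.868, -3.023]
contact_force: [-0.4, 0.1, -1.2]
grip_width: 0.0553
finger_force: 63.8
```

Request:
{"method": "arm_command", "body": {"moves": [{"x":0,"y":0,"z":0,"turn":0.12},{"x":0,"y":0,"z":0,"turn":0.12},{"x":0,"y":0,"z":0,"turn":0.12},{"x":0,"y":0,"z":0,"turn":0.12},{"x":0,"y":0,"z":0,"turn":0.12},{"x":0,"y":0,"z":0,"turn":0.12},{"x":0,"y":0,"z":0,"turn":0.12},{"x":0,"y":0,"z":0,"turn":0.12}]}}

```text
clock: 24.08
position: [0.5894, 0.3148, 0.1637]
tcp_rot: [2.038, 0.056, 2.653]
contact_force: [0.6, 0.2, -0.9]
grip_width: 0.0547
finger_force: 63.8
```

Request:
{"method": "arm_command", "body": {"moves": [{"x":0,"y":0,"z":0,"turn":0.12},{"x":0,"y":0,"z":0,"turn":0.12},{"x":0,"y":0,"z":0,"turn":0.12},{"x":0,"y":0,"z":0,"turn":0.12},{"x":0,"y":0,"z":0,"turn":0.12},{"x":0,"y":0,"z":0,"turn":0.12},{"x":0,"y":0,"z":0,"turn":0.12},{"x":0,"y":0,"z":0,"turn":0.12}]}}

```text
clock: 24.75
position: [0.5894, 0.3148, 0.1637]
tcp_rot: [2.25, -0.772, 2.112]
contact_force: [-0.4, -0.4, 0.9]
grip_width: 0.0547
finger_force: 63.8
```

```bash
cat > p7.py <<'E'
from plan import *
q,p,M=cur();z=M[:,2];th=level(M,-1);print("level",th,p-.0187*z)
a=go(q,p,M,p,th)
a=go(*a,np.array([.46,-.03,.16])+.0187*z,0,.024)
a=go(*a,np.array([.46,-.03,.066])+.0187*z,0,.02)
E
python3 p7.py
```

```text
level 0.6740063736328887 [0.58119115 0.30029306 0.17206749]
shift cm [0. 0. 0.] turn 0.674 rows 7 per row [0. 0. 0.] 0.0963
  end q [ 0.03  0.31 -0.87 -0.41  0.87  2.5 ] limit margin 0.31 max dq [0.  0.  0.  0.  0.  0.1]
shift cm [-16.69   5.8  -30.45] turn 0 rows 15 per row [-1.11  0.39 -2.03] 0.0
  end q [-0.8   0.42 -0.59  1.06  1.03  0.99] limit margin 0.19 max dq [0.06 0.03 0.03 0.13 0.03 0.13]
shift cm [-8.4   0.    4.23] turn 0 rows 5 per row [-1.68  0.    0.85] 0.0
  end q [-0.8   0.58 -0.69  0.81  1.03  0.99] limit margin 0.26 max dq [0.   0.03 0.02 0.05 0.   0.  ]
```

Request:
{"method": "arm_command", "body": {"moves": [{"x":0,"y":0,"z":0,"turn":0.11},{"x":0,"y":0,"z":0,"turn":0.11},{"x":0,"y":0,"z":0,"turn":0.11},{"x":0,"y":0,"z":0,"turn":0.11},{"x":0,"y":0,"z":0,"turn":0.11},{"x":0,"y":0,"z":0,"turn":0.11},{"x":0,"y":0,"z":0,"turn":0.014},{"x":0,"y":0,"z":0,"turn":0}]}}

```text
clock: 25.42
position: [0.5895, 0.3148, 0.1637]
tcp_rot: [3.125, -1.104, 1.072]
contact_force: [0.1, -0.4, -0.7]
grip_width: 0.0551
finger_force: 63.8
```

Request:
{"method": "arm_command", "body": {"moves": [{"x":-0.55,"y":0.2,"z":-1,"turn":0},{"x":-1.1,"y":0.4,"z":-2.05,"turn":0},{"x":-1.1,"y":0.4,"z":-2.05,"turn":0},{"x":-1.1,"y":0.4,"z":-2.05,"turn":0},{"x":-1.1,"y":0.4,"z":-2.05,"turn":0},{"x":-1.1,"y":0.4,"z":-2.05,"turn":0},{"x":-1.1,"y":0.4,"z":-2.05,"turn":0},{"x":-1.1,"y":0.4,"z":-2.05,"turn":0}]}}

```text
clock: 26.08
position: [0.5294, 0.1475, 0.1597]
tcp_rot: [3.119, -1.105, 1.079]
contact_force: [0.5, -0.1, -1.7]
grip_width: 0.0548
finger_force: 63.8
```

Request:
{"method": "arm_command", "body": {"moves": [{"x":-1.1,"y":0.4,"z":-2.05,"turn":0},{"x":-1.1,"y":0.4,"z":-2.05,"turn":0},{"x":-1.1,"y":0.4,"z":-2.05,"turn":0},{"x":-1.1,"y":0.4,"z":-2.05,"turn":0},{"x":-1.1,"y":0.4,"z":-2.05,"turn":0},{"x":-1.1,"y":0.4,"z":-2.05,"turn":0},{"x":-1.1,"y":0.4,"z":-2,"turn":0},{"x":-0.7,"y":0.1,"z":-0.8,"turn":0}]}}

```text
clock: 26.75
position: [0.4704, -0.0188, 0.1523]
tcp_rot: [3.118, -1.104, 1.078]
contact_force: [0.2, 0.1, -0.4]
grip_width: 0.0546
finger_force: 63.9
```

```bash
python3 p7.py; python3 - <<'E'
from h import *
im=[vision.read_camera(n) for n in("top","scene")]
cv2.imwrite("pics/i.png",cv2.resize(np.hstack([im[0][140:290,80:330],im[1][130:280,200:450]]),(800,240),interpolation=cv2.INTER_CUBIC))
E
```

```text
level 0.011648807827040544 [ 0.46215055 -0.03334098  0.16072558]
shift cm [0. 0. 0.] turn 0.012 rows 1 per row [0. 0. 0.] 0.0116
  end q [-0.8   0.43 -0.59  1.07  1.03  0.99] limit margin 0.26 max dq [0.   0.   0.   0.   0.   0.01]
shift cm [ 0.02 -0.35  0.2 ] turn 0 rows 1 per row [ 0.02 -0.35  0.2 ] 0.0
  end q [-0.8   0.42 -0.6   1.06  1.03  1.  ] limit margin 0.26 max dq [0.   0.   0.01 0.01 0.   0.  ]
shift cm [-8.4  -0.    4.23] turn 0 rows 5 per row [-1.68 -0.    0.85] 0.0
  end q [-0.8   0.58 -0.69  0.81  1.03  1.  ] limit margin 0.26 max dq [0.   0.03 0.02 0.05 0.   0.  ]
```

View pics/i.png

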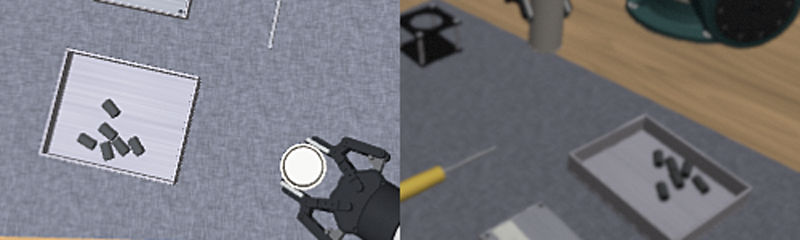

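All six cores lie in the tray around crop (110,135), and the tube is empty. Setting it down.

Request:
{"method": "arm_command", "body": {"moves": [{"x":0,"y":0,"z":0,"turn":0.0116},{"x":-1.8,"y":0,"z":0.9,"turn":0},{"x":-1.8,"y":0,"z":0.9,"turn":0},{"x":-1.8,"y":0,"z":0.9,"turn":0},{"x":-1.4,"y":0,"z":0.7,"turn":0},{"x":-0.9,"y":0,"z":0.45,"turn":0},{"x":-0.5,"y":0,"z":0.25,"turn":0},{"x":0,"y":0,"z":0,"turn":0}]}}

```text
clock: 27.52
position: [0.4698, -0.0153, 0.0603]
tcp_rot: [-3.132, -1.105, 1.044]
contact_force: [-0.2, 0.5, -0.6]
grip_width: 0.0549
finger_force: 63.8
```

Request:
{"method": "arm_command", "body": {"moves": [{"x":-0.1,"y":0,"z":0.05,"turn":0},{"x":0,"y":0,"z":0,"turn":0},{"x":0,"y":0,"z":0,"turn":0}]}}

```text
clock: 27.77
position: [0.4701, -0.0163, 0.0601]
tcp_rot: [-3.135, -1.104, 1.046]
contact_force: [0.6, -1.2, -1.3]
grip_width: 0.0546
finger_force: 63.8
```

Request:
{"method": "arm_command", "body": {"moves": [{"x":-0.12,"y":0,"z":0.06,"turn":0},{"x":-0.12,"y":0,"z":0.06,"turn":0},{"x":0,"y":0,"z":0,"turn":0},{"x":0,"y":0,"z":0,"turn":0}]}}

```text
clock: 28.1
position: [0.47, -0.0163, 0.057]
tcp_rot: [-3.133, -1.105, 1.044]
contact_force: [0.3, -0.3, 0.5]
grip_width: 0.055
finger_force: 63.9
```

Request:
{"method": "arm_command", "body": {"moves": [{"x":-0.07,"y":0,"z":0.03,"turn":0},{"x":-0.05,"y":0,"z":0.03,"turn":0},{"x":0,"y":0,"z":0,"turn":0},{"x":0,"y":0,"z":0,"turn":0}]}}

```text
clock: 28.43
position: [0.4703, -0.0161, 0.0568]
tcp_rot: [-3.133, -1.107, 1.042]
contact_force: [-3.9, -1.7, 21.1]
grip_width: 0.0547
finger_force: 64.7
```

Request:
{"method": "arm_command", "body": {"gripper": 1, "moves": [{"x":0,"y":0,"z":0,"turn":0},{"x":0,"y":0,"z":0,"turn":0},{"x":0,"y":0,"z":0,"turn":0},{"x":0,"y":0,"z":0,"turn":0},{"x":0,"y":0,"z":0,"turn":0},{"x":0,"y":0,"z":0,"turn":0},{"x":0,"y":0,"z":0,"turn":0},{"x":0,"y":0,"z":0,"turn":0}]}}

```text
clock: 29.1
position: [0.4699, -0.0163, 0.0555]
tcp_rot: [-3.132, -1.104, 1.043]
contact_force: [-0.6, -0.2, -0.2]
grip_width: 0.0855
finger_force: 0.0
```

Request:
{"method": "arm_command", "body": {"moves": [{"x":0,"y":0,"z":-1,"turn":0},{"x":0,"y":0,"z":-1.5,"turn":0},{"x":0,"y":0,"z":-2,"turn":0},{"x":0,"y":0,"z":-2,"turn":0},{"x":0,"y":0,"z":-2,"turn":0},{"x":0,"y":0,"z":-1.5,"turn":0},{"x":0,"y":0,"z":0,"turn":0},{"x":0,"y":0,"z":0,"turn":0}]}}

```text
clock: 29.77
position: [0.4259, -0.0944, 0.1003]
tcp_rot: [-3.133, -1.104, 1.043]
contact_force: [-0.8, -0.4, -0.5]
grip_width: 0.0853
finger_force: 0.0
```

```bash
python3 - <<'E'
from h import *
im=[vision.read_camera(n) for n in("top","scene")]
cv2.imwrite("pics/j.png",cv2.resize(np.hstack([im[0][140:290,80:430],im[1][90:240,100:450]]),(800,171),interpolation=cv2.INTER_CUBIC))
print(ctrl.read_state()['position'])
E
```

```text
[ 0.42581955 -0.09325718  0.1002421 ]
```

View pics/j.png

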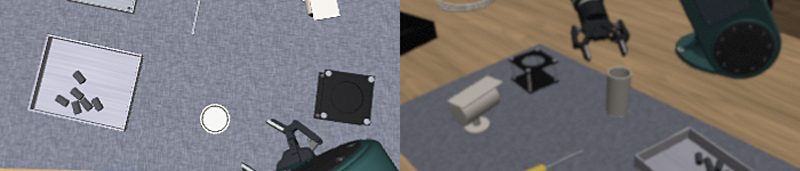

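The empty tube stands upright on the mat at crop (215,118), with the gripper clear. The stand is still at (345,97), and all six cores are in the tray.

```bash
python3 -c "
from station import ctrl
print(ctrl.close_job())"
```

```text
the job is handed in; nothing more can be done
None
```

The job is handed in: the empty tube stands upright on the mat, all six cores are in the tray, and the stand, tray and bystanders look unmoved in the final pictures; the judge's verdict was not shown.

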